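Put the checked stamps back by size and show the large one to the document camera

ROBOT

A 6-joint arm with a two-finger parallel gripper is mounted at the origin on the work surface. World frame = base frame: x ahead of the robot, y to its left, z up, the work surface at z = 0. Lengths are in m, angles in rad, forces in N, time in s.
With the tool pointing down it reaches from about 0.325 to 0.9 m from the base axis. Payload 6.1 kg.
Tool frame: the origin (TCP) lies at the very end of the fingers, on their centre line; the grasp point (between the pads) lies 19 mm behind it; z points along the fingers, y is the direction in which the jaws open and shut (so a half turn about z gives the same grasp; the last joint's range is limited). The gripper opens to 87 mm and grips with 3 to 60 N. Pads are 19 mm wide; open, the fingers measure 117 mm over their backs; the gripper's body (75 mm by 190 mm) begins 51 mm behind the grasp point.
Start: joints at [-1.246, 0.22, 1.526, -0, 1.395, -0.126], TCP at [0.272, -0.563, 0.184] pointing down, gripper open.
Joint ranges: [-2.98, 2.98], [-0.91, 2.08], [0.09, 2.57], [-1.24, 4.39], [0.2, 2.65], [-2.68, 2.68]. Speed limits (rad/s): [2.57, 2.57, 3.01, 3.14, 3.14, 3.14].

INTERFACE

Orientations are given as a unit quaternion [w, x, y, z].
In Python, from rig import bot gives the robot as it stands. The module is installed in compiled form; this text tells all that it offers.
- The arm moves only by the tool carry_out, never from a script. Its argument "plan" is a list that holds one entry, the list of rows, each a list of 5 numbers: the shift along the tool's x, y, z in mm, then the turn about the tool's z in rad, then the opening, from 0 (shut) to 1 (fully open). A call has 1 to 10 rows; each row is the pose to reach, as a shift and turn from the pose commanded when the call began, along the tool's axes at that moment; what a row does not reach only later rows make up. A row lasts 1/10 s, in which the tool goes at most 50 mm and 8.59 degrees, less where a joint would pass 70% of its speed; a pose out of reach is approached as far as the arm can. A call with a gripper value outside its range is refused whole. The fingers move at their own pace and stop on an object; the grip force is fixed at half the most. Time passes only in rows, so rows that repeat a pose let the fingers close. It gives the time, the measured TCP pose, the force and the opening at its end, in the units of the state.
- bot.observe(): the state, without advancing time (a new reading comes with each control period).
- bot.read_camera(name): name is "scene" or "top"; returns a dict with "img" (480x640x3 uint8, red, green, blue), "depth" (480x640 float32, m along the optical axis (not along the pixel's ray), 0 where there is no reading), "fx", "fy", "cx", "cy" (pixels), "origin" and "attitude" of the camera in the world. Camera axes: x right, y up, looking along -z (the intrinsics and any distortion apply to the point x, -y, -z); pixel columns grow to the right and rows downward; lengths in m; the calibration is good to about 2 mm. A picture is of the moment at which its call begins.
- bot.sign_off(): hands the job in, once; it reports no verdict.
The state is a dict: "time_s": time; "joint_positions": joint angles; "joint_velocities": joint speeds; "joint_efforts": joint torques, N m; "tool_pos": TCP position; "orientation": TCP orientation; "wrist_force": force on the tool from outside, world axes, zero at the start; "torque": the same for the moment, N m; "grip_width": finger opening in m.
Only numpy, scipy, OpenCV 4.12 (cv2) and the standard library are available. Lean on these libraries where they do the work, as an engineer would, in place of code of your own. Each camera call takes 0.05 s, during which the arm holds its last target.

TASK

We are checking the office stamps with a colleague on the video call: of the three on the green mat, the small and the medium one are done, so lay each gently (not dropped) lengthwise in the row of the stamp tray that fits its size, in the free place there. Then pick up the large stamp and hold it up to the document camera, its red face square to the lens and centred, ten centimetres away, level and with the brass stud on top, and finish while holding it there motionless. Do not touch the document camera or disturb the stamps already in the tray and the other things on the desk.

Things in the scene. Friction and masses are not known exactly. Their poses are not given: they have to be found in the camera images.
- stamp_small_center (a point): centre (half-way up) of the small stamp: a square light-wood mount 22 x 22 mm in section with a slimmer neck and a round knob on the rear quarter, 64 mm long over all, and at its +x end a black frame with the red rubber face; a round brass index stud marks its upper side. It lies on its side on the green mat with the stud up, anywhere among the three. x runs lengthwise to the red face, z up out of the stud side. About 30 g.
- stamp_medium_center (a point): centre (half-way up) of the medium stamp: a square light-wood mount 30 x 30 mm in section with a slimmer neck and a round knob on the rear quarter, 74 mm long over all, and at its +x end a black frame with the red rubber face; a round brass index stud marks its upper side. It lies on its side on the green mat with the stud up, anywhere among the three. x runs lengthwise to the red face, z up out of the stud side. About 55 g.
- stamp_large_center (a point): centre (half-way up) of the large stamp: a square light-wood mount 38 x 38 mm in section with a slimmer neck and a round knob on the rear quarter, 84 mm long over all, and at its +x end a black frame with the red rubber face; a round brass index stud marks its upper side. It lies on its side on the green mat with the stud up, anywhere among the three. x runs lengthwise to the red face, z up out of the stud side. About 65 to 135 g.
- stamp_large_face (a point): middle of the large stamp's red rubber face, 42 mm along its x from its centre; x points straight out of the face
- tray: fixed grey stamp tray, 200 mm (its x) by 210 mm (its y) by 18 mm high, origin under its centre, z up. Three straight rows with blue felt floors run along its x, each 180 mm long and 7 mm deep (floor 11 mm above the desk) with small lead-in bevels: the small row at y +70 mm is 28 mm wide, the medium row at y 0 is 36 mm wide, the large row at y -70 mm is 44 mm wide and empty. In the small and the medium row the far half (+x) holds a stamp of that size; the near half is free
- row_small (a point): middle of the free near half of the small row (28 mm wide, for the 22 mm stamp), on its floor, 45 mm nearer the robot than the tray's centre; x along the row
- row_medium (a point): middle of the free near half of the medium row (36 mm wide, for the 30 mm stamp), on its floor; x along the row
- lens (a point): middle of the document camera's lens, the black round front of the white head (62 x 54 x 40 mm) on the gooseneck. Its x axis points backwards into the camera, so the camera looks along -x, towards the robot and 20 to 35 degrees downwards; y is level, z up out of the head
- focus (a point): point in the air 100 mm in front of the lens on its line of sight, where the middle of the red face belongs; x points from here to the lens (the red face looks along it), y is level, z upwards
- doc_camera: fixed document camera: white foot 140 x 180 x 22 mm, grey gooseneck and a tilting white head about 0.3 m above the desk; origin under the foot. Not to be touched
- mat: fixed green stamping mat, 190 x 340 x 3 mm, origin under its centre; the three stamps lie on it about 105 mm apart along its y, roughly along its x, faces away from the robot
- filed_small: bystander: a small stamp (22 x 22 x 64 mm) in the far half of the small row, origin in the middle of its underside
- filed_medium: bystander: a medium stamp (30 x 30 x 74 mm) in the far half of the medium row, origin in the middle of its underside
- tumbler: bystander: open steel tumbler, 72 mm across, 165 mm tall, origin under it
- carton: bystander: blue drink carton 62 x 92 x 185 mm, origin under it
- phone: bystander: black phone lying flat, 148 x 72 x 9 mm, origin under it
- mouse: bystander: white computer mouse, round, 58 mm across, 33 mm high, origin under it
- ink_pad: bystander: closed ink pad, black with a red lid, 70 x 110 x 22 mm, origin under it
- bottle: bystander: green bottle, 64 mm across, 210 mm tall, origin under it
Things that resemble listed ones, but are neither listed nor needed, are in the scene too. Leave any pink or purple look-alike of the part that bears stamp_large_center alone.

How it is judged:
On the way:
1. the small and the medium stamp lie released in the rows of their sizes (y of stamp_small_center in the frame of tray between 0.063 and 0.077 m and x of stamp_small_center in the frame of tray between -0.08 and 0.08 m and z of stamp_small_center in the frame of tray between 0.018 and 0.026 m and angle between the x axis of each of stamp_small_center, stamp_medium_center and the x axis of tray, either way round below 0.14 rad and linear speed of each of stamp_small, stamp_medium below 0.05 m/s and contact force between each of stamp_small, stamp_medium and the fingers below 0.1 N and y of stamp_medium_center in the frame of tray between -0.007 and 0.007 m and x of stamp_medium_center in the frame of tray between -0.08 and 0.08 m and z of stamp_medium_center in the frame of tray between 0.022 and 0.03 m), for 0.2 s.
At the end, for the whole second after the job is handed in: Small and medium stamp seated, released, in the rows of their sizes (7 mm, 8 deg). Large stamp still, in the fingers alone: its face within 25 mm of the point 100 mm before the lens and square to it within 12 deg, level within 15 deg, stud up (all of step 1 and distance between stamp_large_face and focus below 0.025 m and x of stamp_large_center in the frame of focus below -0.02 m and angle between the x axis of stamp_large_center and the x axis of focus, either way round below 0.21 rad and angle between stamp_large_center's own y axis and vertical between 1.311 and 1.831 rad and angle between stamp_large_center's own z axis and vertical below 1.2 rad and height (world z) of stamp_large_center above 0.12 m and contact force between stamp_large and the fingers above 1 N and contact force between stamp_large and doc_camera below 0.2 N and linear speed of stamp_large below 0.03 m/s and angular speed of stamp_large below 0.2 rad/s); the arm keeps its last pose, push and grip.
It fails at once if a stamp already in the tray was moved by more than 30 mm (distance of any of filed_small, filed_medium from where it was at the start of the episode above 0.03 m).
It fails at once if another thing on the desk was moved by more than 30 mm (distance of any of tumbler, carton, phone, mouse, ink_pad, bottle from where it was at the start of the episode above 0.03 m).
It fails at once if the document camera was touched with more than 2 N (contact force between doc_camera and the arm above 2 N or contact force between doc_camera and the fingers above 2 N or contact force between doc_camera and stamp_large above 2 N or contact force between doc_camera and stamp_medium above 2 N or contact force between doc_camera and stamp_small above 2 N).
It fails at once if the camera head was knocked out of its aim (distance of focus from where it was at the start of the episode above 0.012 m).
It fails at once if a stamp was dropped or thrown (faster than 0.6 m/s out of the fingers) ((linear speed of stamp_small above 0.6 m/s and contact force between stamp_small and the fingers below 0.05 N) or (linear speed of stamp_medium above 0.6 m/s and contact force between stamp_medium and the fingers below 0.05 N) or (linear speed of stamp_large above 0.6 m/s and contact force between stamp_large and the fingers below 0.05 N)).
It also fails if it takes over 72 s, if anything falls off the work surface, if the arm or the gripper's body presses on something with over 40 N, if the wrist force passes 120 N, or if a joint passes its speed limit or range.

## Working session

There is one attempt and no reset: what is moved stays moved. The work goes in short steps, Python scripts to look and compute and a tool call to move; the robot and the scene stay as the last step left them, time stands still between calls to the robot, and variables do not carry over. Pictures are saved under pics/ and viewed, and the job is handed in when it is done.

Besides the shell and the picture viewer there is one more tool, called as a command line: name --argument value ..., lists and objects as JSON in quotes. carry_out: Moves the arm, as the interface text tells. Its arguments: {"type":"object","properties":{"plan":{"type":"array","items":{"type":"array","items":{"type":"array","items":{"type":"number"}}}}},"required":["plan"]}

```bash
mkdir -p pics; cat > h.py <<'E'
import numpy as np, cv2
from rig import bot
from scipy.spatial.transform import Rotation as R
def rq(q): return R.from_quat([q[1],q[2],q[3],q[0]]).as_matrix()
def cam(n):
    c=bot.read_camera(n)
    a=np.array(c["attitude"],float)
    c["R"]=a if a.shape==(3,3) else rq(a)
    c["o"]=np.array(c["origin"],float)
    return c
def ray(c,u,v):
    d=np.array([(u-c["cx"])/c["fx"],-(v-c["cy"])/c["fy"],-1.])
    return c["R"]@d
def onz(c,u,v,z):
    d=ray(c,u,v); return c["o"]+d*(z-c["o"][2])/d[2]
def cloud(c):
    v,u=np.mgrid[0:480,0:640]; D=c["depth"]
    P=np.stack([(u-c["cx"])/c["fx"]*D,-(v-c["cy"])/c["fy"]*D,-D],-1)
    return P@c["R"].T+c["o"]
def save(n,img,s=1): cv2.imwrite("pics/"+n,cv2.resize(img[:,:,::-1],None,fx=s,fy=s,interpolation=cv2.INTER_CUBIC))
E
python3 - <<'E'
from h import *
import pickle
for n in("scene","top"):
    c=cam(n); save(n+"0.png",c["img"]); pickle.dump(c,open(n+"0.pkl","wb"))
    print(n,c["fx"],c["fy"],c["cx"],c["cy"],c["o"],c["R"].round(3).tolist(),[k for k in c],(c["depth"]>0).mean())
print(bot.observe())
E
```

```text
scene 609.7318270419555 609.7318270419555 318.97529173429206 241.4060198336382 [ 1.11764999 -0.63707652  1.4947392 ] [[0.742, -0.56, 0.368], [0.67, 0.619, -0.41], [0.001, 0.551, 0.835]] ['img', 'depth', 'fx', 'fy', 'cx', 'cy', 'origin', 'attitude', 'R', 'o'] 0.996005859375
top 605.570123678807 605.570123678807 330.87224367293953 232.85696211100841 [0.32145858 0.02795289 1.6777439 ] [[0.03, 0.989, -0.145], [-0.999, 0.031, 0.01], [0.014, 0.145, 0.989]] ['img', 'depth', 'fx', 'fy', 'cx', 'cy', 'origin', 'attitude', 'R', 'o'] 0.9959993489583333
{'time_s': 0.1, 'joint_positions': array([-1.24610270e+00,  2.21165984e-01,  1.52748748e+00,  1.01343410e-05,
        1.39470292e+00, -1.26095510e-01]), 'joint_velocities': array([ 0.00073879, -0.00164625, -0.00242118,  0.00123456,  0.00058968,
        0.00067454]), 'joint_efforts': array([ 1.68268900e-03, -4.95941985e+01, -3.88519657e+01,  7.01905601e-02,
        5.14934852e-02, -1.80879977e-05]), 'tool_pos': array([ 0.27209934, -0.56196732,  0.18284   ]), 'orientation': array([-8.78014032e-04,  9.74705821e-01,  2.23490011e-01, -8.24609436e-05]), 'wrist_force': array([ 0.33899332, -0.0280535 ,  0.69202734]), 'torque': array([-0.03680653, -0.03154226,  0.01503757]), 'grip_width': 0.0869780540955847}
```

View pics/scene0.png

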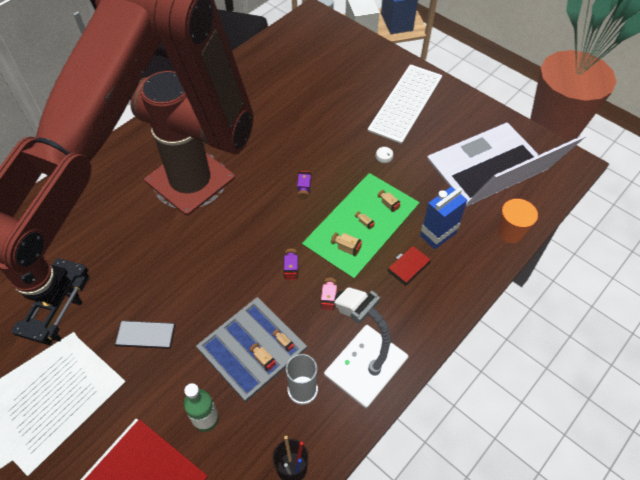

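View pics/top0.png

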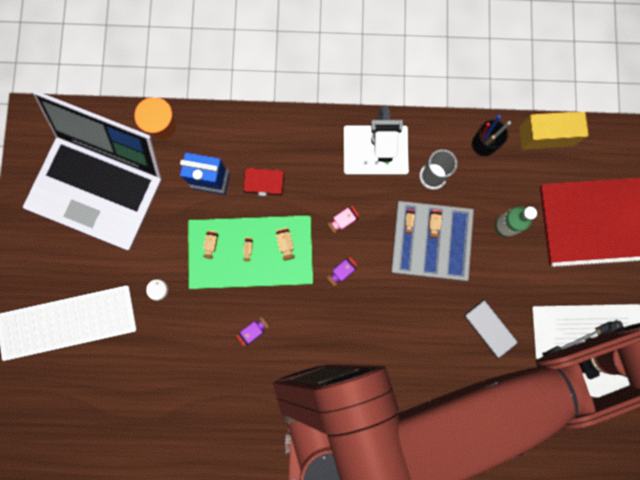

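The top view (robot at the bottom, +x up) shows the green mat at about (250,252). On it are the medium stamp at (210,244), the small one at (248,249) and the large one at (285,243). The tray is at (433,240), the camera head at (387,145), and pink and purple decoys at (343,218), (343,270) and (252,332). I'll enlarge the mat and the tray to confirm this.

```bash
python3 - <<'E'
from h import *
import pickle
t=pickle.load(open("top0.pkl","rb")); s=pickle.load(open("scene0.pkl","rb"))
a=cv2.resize(t["img"][205:295,180:320],(560,360),interpolation=cv2.INTER_CUBIC)
b=cv2.resize(t["img"][110:290,335:485],(300,360),interpolation=cv2.INTER_CUBIC)
c=cv2.resize(s["img"][170:280,300:450],(540,396),interpolation=cv2.INTER_CUBIC)
save("crop1.png",cv2.resize(np.hstack([a[:, :],b[:360]]),(800,335)))
save("crop2.png",c)
E
```

```text
(no output)
```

View pics/crop1.png

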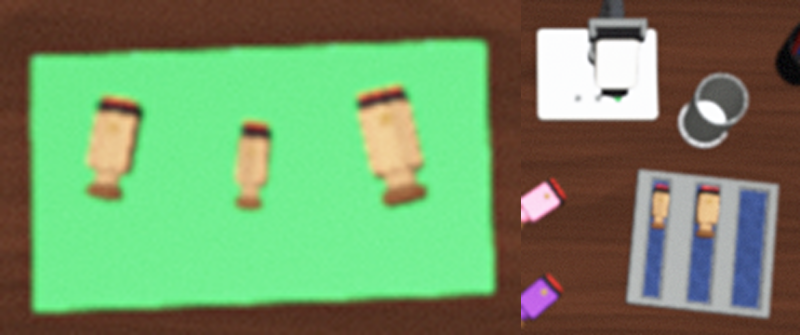

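View pics/crop2.png

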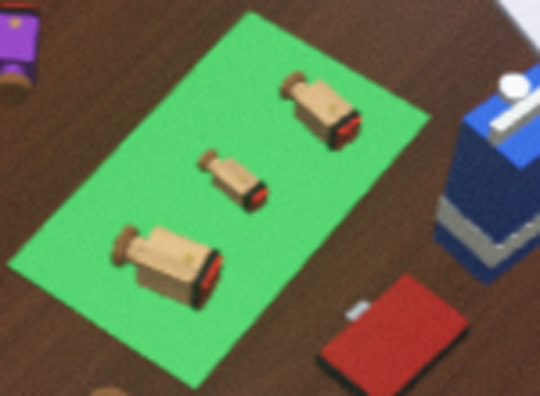

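The crops confirm it: the natural-wood stamps on the mat are medium (left), small (middle) and large (right), with red faces away from the robot. Next I'll measure them, the tray, the lens and the obstacles.

```bash
python3 - <<'E'
from h import *
import pickle
C={n:pickle.load(open(n+"0.pkl","rb")) for n in("top","scene")}
for n,c in C.items():
    P=cloud(c); img=c["img"]; hsv=cv2.cvtColor(img,cv2.COLOR_RGB2HSV)
    g=cv2.inRange(hsv,(45,100,120),(80,255,255))
    k,l,st,_=cv2.connectedComponentsWithStats(g); i=1+st[1:,4].argmax()
    hull=cv2.convexHull(cv2.findContours((l==i).astype(np.uint8),0,2)[0][0])
    m=np.zeros_like(g); cv2.fillConvexPoly(m,hull,255)
    q=cv2.boxPoints(cv2.minAreaRect(hull)); print(n,"mat z",np.median(P[l==i][:,2]),[onz(c,*p,0.003)[:2].round(3).tolist() for p in q])
    m=cv2.erode(m,np.ones((3,3)))&~g
    k,l,st,ce=cv2.connectedComponentsWithStats(m)
    for j in range(1,k):
        if st[j,4]<60: continue
        pts=P[l==j]; z=np.percentile(pts[:,2],95)
        # ray-cast rect at half height
        vu=np.argwhere(l==j)
        h=.5*(z-.003)+.003
        X=np.array([onz(c,u,v,h)[:2] for v,u in vu])
        r=cv2.minAreaRect((X*1000).astype(np.float32))
        hi=pts[(pts[:,2]>z-.006)]
        r2=cv2.minAreaRect((hi[:,:2]*1000).astype(np.float32))
        print(n,ce[j].round(1),"z",z.round(4),"A",st[j,4],"rect@half",[np.round(x,1) for x in r],"top",[np.round(x,1) for x in r2],"topmean",hi.mean(0).round(4))
E
```

```text
top mat z 0.004026980862307017 [[0.593, 0.419], [0.617, 0.071], [0.423, 0.057], [0.4, 0.399]]
top [284.7 242.8] z 0.0475 A 403 rect@half [array([530.1, 137.1]), array([87.3, 39.3]), np.float64(14.6)] top [array([440.4,  99.3]), array([274.4,  40.8]), np.float64(22.5)] topmean [0.5342 0.1373 0.0549]
top [209.8 243.2] z 0.0391 A 286 rect@half [array([522.5, 344.4]), array([33. , 75.7]), np.float64(82.2)] top [array([522.9, 343.9]), array([29.4, 72.1]), np.float64(80.2)] topmean [0.5281 0.3422 0.0365]
top [247.3 248.2] z 0.0333 A 176 rect@half [array([513.8, 240.8]), array([23.7, 64.7]), np.float64(86.5)] top [array([513.7, 240.5]), array([19.6, 61.4]), np.float64(80.3)] topmean [0.5159 0.2405 0.0306]
scene mat z 0.002360691537627524 [[0.425, 0.057], [0.381, 0.438], [0.592, 0.408], [0.617, 0.045]]
scene [389.2 200.3] z 0.0372 A 265 rect@half [array([522.5, 342.5]), array([41.6, 84.6]), np.float64(78.6)] top [array([ 826.1, -131.2]), array([  57.7, 1166.4]), np.float64(32.8)] topmean [0.5442 0.3116 0.0703]
scene [365. 220.] z 0.0285 A 159 rect@half [array([513.3, 238.1]), array([28.9, 69. ]), np.float64(84.6)] top [array([ 819.9, -184.2]), array([  52. , 1082.8]), np.float64(36.1)] topmean [0.5281 0.2203 0.0494]
scene [346.9 242.9] z 0.0446 A 439 rect@half [array([528.2, 134.7]), array([90.1, 57.5]), np.float64(13.1)] top [array([ 831.5, -230.1]), array([ 80.5, 991.8]), np.float64(39.7)] topmean [0.5515 0.115  0.0757]
```

```bash
python3 - <<'E'
from h import *
import pickle
C={n:pickle.load(open(n+"0.pkl","rb")) for n in("top","scene")}
c=C["top"];s=C["scene"]
a=cv2.resize(c["img"][95:195,335:435],(400,400),interpolation=cv2.INTER_CUBIC)
b=cv2.resize(s["img"][270:370,315:415],(400,400),interpolation=cv2.INTER_CUBIC)
save("head.png",np.hstack([a,b]))
for n,c in C.items():
    P=cloud(c); img=c["img"]
    # tray
    hsv=cv2.cvtColor(img,cv2.COLOR_RGB2HSV)
    bx=(P[...,0]>.35)&(P[...,0]<.75)&(P[...,1]>-.5)&(P[...,1]<-.05)&(P[...,2]<.035)
    g=(bx&(((hsv[...,1]<60)&(hsv[...,2]>90)&(hsv[...,2]<215))|((hsv[...,0]>100)&(hsv[...,0]<125)&(hsv[...,1]>90)))).astype(np.uint8)
    g=cv2.morphologyEx(g,cv2.MORPH_OPEN,np.ones((3,3)))
    k,l,st,ce=cv2.connectedComponentsWithStats(g); i=1+st[1:,4].argmax()
    X=np.array([onz(c,u,v,.018)[:2] for v,u in np.argwhere(l==i)])*1000
    print(n,"tray",cv2.minAreaRect(X.astype(np.float32)),st[i])
    bl=(bx&(hsv[...,0]>100)&(hsv[...,0]<125)&(hsv[...,1]>90)).astype(np.uint8)
    k,l,st,ce=cv2.connectedComponentsWithStats(bl)
    for j in range(1,k):
        if st[j,4]>80:
            X=np.array([onz(c,u,v,.011)[:2] for v,u in np.argwhere(l==j)])*1000
            print("  row",ce[j].round(),cv2.minAreaRect(X.astype(np.float32)),X.mean(0).round(1))
    # things above
    for nm,lo,hi in(("h>.1",.1,.22),("h>.23",.22,.45)):
        q=((P[...,2]>lo)&(P[...,2]<hi)&(P[...,0]>.35)&(P[...,0]<1)&(abs(P[...,1])<.6)).astype(np.uint8)
        k,l,st,ce=cv2.connectedComponentsWithStats(q)
        for j in range(1,k):
            if st[j,4]>25: p=P[l==j]; print("  ",nm,ce[j].round(),st[j,4],"min",np.percentile(p,3,0).round(3),"max",np.percentile(p,97,0).round(3))
E
```

```text
top tray ((552.8804931640625, -270.1082763671875), (214.37637329101562, 203.79759216308594), 85.5807876586914) [ 391  201   83   80 4881]
  row [457. 243.] ((547.682373046875, -340.91510009765625), (37.376731872558594, 172.8384246826172), 85.66539764404297) [ 547.2 -340.9]
  row [406. 251.] ((522.4952392578125, -198.25469970703125), (21.401493072509766, 98.5753173828125), 85.45006561279297) [ 522.4 -198.3]
  row [431. 254.] ((514.5784301757812, -268.08428955078125), (29.091617584228516, 95.14286804199219), 85.65444946289062) [ 514.4 -268. ]
   h>.1 [153. 114.] 976 min [0.816 0.459 0.101] max [0.902 0.544 0.113]
   h>.1 [379. 116.] 32 min [ 0.839 -0.106  0.17 ] max [ 0.849 -0.096  0.214]
   h>.1 [546. 125.] 380 min [ 0.833 -0.596  0.1  ] max [ 0.898 -0.525  0.109]
   h>.1 [495. 120.] 41 min [ 0.861 -0.43   0.101] max [ 0.876 -0.413  0.154]
   h>.1 [129. 140.] 1194 min [0.736 0.48  0.105] max [0.801 0.596 0.217]
   h>.1 [504. 125.] 41 min [ 0.848 -0.446  0.101] max [ 0.868 -0.436  0.153]
   h>.1 [485. 127.] 31 min [ 0.842 -0.395  0.102] max [ 0.851 -0.385  0.163]
   h>.1 [503. 136.] 41
[... 1042 characters left out ...]
0.185]
   h>.1 [519. 213.] 709 min [0.816 0.452 0.1  ] max [0.9   0.539 0.11 ]
   h>.1 [382. 353.] 176 min [ 0.838 -0.12   0.103] max [ 0.857 -0.108  0.217]
   h>.1 [301. 372.] 690 min [ 0.7   -0.307  0.103] max [ 0.768 -0.239  0.167]
   h>.1 [197. 402.] 802 min [ 0.587 -0.51   0.103] max [ 0.633 -0.455  0.212]
   h>.1 [286. 441.] 44 min [ 0.809 -0.412  0.102] max [ 0.82  -0.397  0.155]
   h>.1 [300. 447.] 43 min [ 0.843 -0.401  0.101] max [ 0.851 -0.385  0.154]
   h>.1 [276. 454.] 39 min [ 0.803 -0.445  0.103] max [ 0.824 -0.433  0.156]
   h>.1 [286. 466.] 26 min [ 0.85  -0.451  0.108] max [ 0.855 -0.443  0.156]
   h>.23 [361. 309.] 1367 min [ 0.712 -0.147  0.239] max [ 0.848 -0.082  0.314]
```

View pics/head.png

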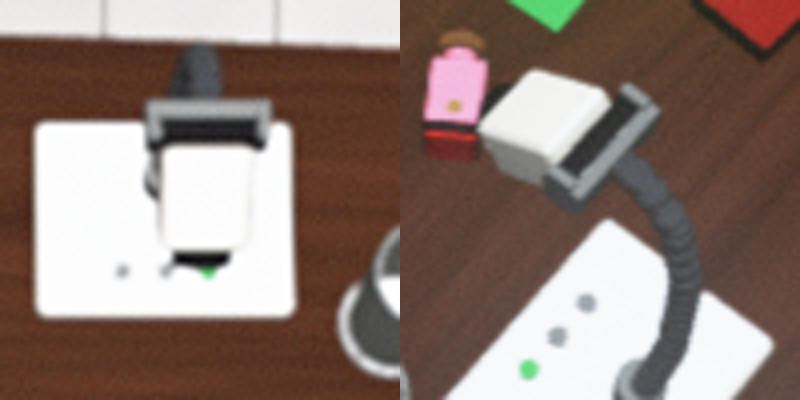

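```bash
python3 - <<'E'
from h import *
import pickle
C={n:pickle.load(open(n+"0.pkl","rb")) for n in("top","scene")}
for n,c in C.items():
    P=cloud(c); img=c["img"]; hsv=cv2.cvtColor(img,cv2.COLOR_RGB2HSV)
    hd=(P[...,2]>.225)&(P[...,2]<.4)&(P[...,0]>.6)&(P[...,0]<.9)&(P[...,1]>-.25)&(P[...,1]<.05)
    w=hd&(hsv[...,2]>(225 if n=="top" else 218))&(hsv[...,1]<30)
    w=cv2.erode(w.astype(np.uint8),np.ones((3,3)))>0
    p=P[w]; 
    for _ in range(4):
        m=p.mean(0); U,S,V=np.linalg.svd(p-m); nn=V[2]*np.sign(V[2][2]); p=p[abs((p-m)@nn)<.004]
    print(n,"white",len(p),m.round(4),"n",nn.round(3),"tilt",np.degrees(np.arccos(nn[2])).round(1),"az",np.degrees(np.arctan2(nn[1],nn[0])).round(1),"rms",((p-m)@nn).std().round(4))
    ww=hd&(hsv[...,2]>(225 if n=="top" else 218))&(hsv[...,1]<30)
    # cast onto plane
    X=[]
    for v,u in np.argwhere(ww):
        d=ray(c,u,v); X.append(c["o"]+d*((m-c["o"])@nn)/(d@nn))
    X=np.array(X); fx=np.array([-nn[0],-nn[1],0]); 
    ex=np.array([nn[2]*1,0,0]) ; hx=nn[:2]/np.hypot(*nn[:2]) # horizontal dir of forward/down
    # normal tilts toward the look direction => forward(-x of lens)
    xl=np.array([hx[0]*-nn[2],hx[1]*-nn[2],np.hypot(*nn[:2])]); yl=np.cross(nn,xl)
    q=np.stack([(X-m)@xl,(X-m)@yl],1)*1000
    r=cv2.minAreaRect(q.astype(np.float32)); print(" lens x dir",xl.round(3),"rect in plane",r, "x",np.percentile(q[:,0],[1,99]).round(1),"y",np.percentile(q[:,1],[1,99]).round(1))
    k=hd&(hsv[...,2]<70)
    print(" dark px",k.sum(),[ (u,v,P[v,u].round(3).tolist()) for v,u in np.argwhere(k)][-14:])
E
```

```text
top white 360 [ 0.7393 -0.1094  0.2977] n [-0.563 -0.038  0.825] tilt 34.4 az -176.1 rms 0.002
 lens x dir [0.824 0.055 0.564] rect in plane ((-2.540792465209961, 0.8060302734375), (54.0234489440918, 63.70747756958008), 88.11383819580078) x [-29.9  29.5] y [-25.7  25.9]
 dark px 187 [(np.int64(382), np.int64(160), [0.707, -0.103, 0.275]), (np.int64(383), np.int64(160), [0.708, -0.106, 0.269]), (np.int64(384), np.int64(160), [0.707, -0.107, 0.274]), (np.int64(385), np.int64(160), [0.706, -0.109, 0.279]), (np.int64(386), np.int64(160), [0.706, -0.112, 0.278]), (np.int64(387), np.int64(160), [0.706, -0.114, 0.28]), (np.int64(388), np.int64(160), [0.706, -0.117, 0.277]), (np.int64(389), np.int64(160), [0.708, -0.12, 0.272]), (np.int64(390), np.int64(160), [0.709, -0.122, 0.27]), (np.int64(384), np.int64(161), [0.706, -0.108, 0.27]), (np.int64(385), np.int64(161), [0.705, -0.11, 0.274]), (np.int64(386), np.int64(161), [0.704, -0.112, 0.275]), (np.int64(387), np.int64(161), [0.706, -0.115, 0.271]), (np.int64(388), np.int64(161), [0.705, -0.117, 0.272])]
scene white 261 [ 0.7425 -0.1142  0.
[... 339 characters left out ...]
(314), [0.793, -0.118, 0.292]), (np.int64(368), np.int64(314), [0.796, -0.118, 0.297]), (np.int64(366), np.int64(315), [0.793, -0.121, 0.292]), (np.int64(352), np.int64(316), [0.775, -0.148, 0.304]), (np.int64(353), np.int64(317), [0.779, -0.149, 0.305]), (np.int64(372), np.int64(317), [0.807, -0.118, 0.297]), (np.int64(352), np.int64(318), [0.775, -0.148, 0.293]), (np.int64(362), np.int64(319), [0.795, -0.138, 0.3]), (np.int64(377), np.int64(322), [0.821, -0.118, 0.292]), (np.int64(380), np.int64(327), [0.831, -0.118, 0.28]), (np.int64(380), np.int64(328), [0.832, -0.119, 0.278]), (np.int64(381), np.int64(328), [0.834, -0.118, 0.279]), (np.int64(382), np.int64(332), [0.839, -0.119, 0.267])]
```

```bash
cat >> h.py <<'E'
def st():
    o=bot.observe(); M=rq(o["orientation"]); psi=np.degrees(np.arctan2(M[1,0],M[0,0]))
    print("t",round(o["time_s"],2),"tcp",o["tool_pos"].round(4),"psi",psi.round(2),"zaxis",M[:,2].round(3),"F",o["wrist_force"].round(1),"w",round(o["grip_width"],4),"q",o["joint_positions"].round(2))
    return o,M,psi
def to(x,y,z,psi):
    o,M,p=st(); d=M.T@(np.array([x,y,z])-o["tool_pos"])*1000
    t=np.radians(p-psi); t=(t+np.pi)%(2*np.pi)-np.pi
    print("shift",d.round(1),"turn",t.round(3))
E
python3 - <<'E'
from h import *
to(.5275,.3428,.16,172)
E
```

```text
t 0.1 tcp [ 0.2721 -0.562   0.1828] psi 25.83 zaxis [-0.001  0.002 -1.   ] F [ 0.3 -0.   0.7] w 0.087 q [-1.25  0.22  1.53  0.    1.39 -0.13]
shift [ 624.1 -703.1   24.2] turn -2.551
```

carry_out --plan '[[[312,-352,10,-1.27,1],[312,-352,10,-1.27,1],[312,-352,10,-1.27,1],[312,-352,10,-1.27,1],[312,-352,10,-1.27,1],[312,-352,10,-1.27,1],[312,-352,10,-1.27,1],[312,-352,10,-1.27,1],[312,-352,10,-1.27,1],[312,-352,10,-1.27,1]]]'

```text
time_s: 1.1
tool_pos: [0.3998, -0.106, 0.1735]
orientation: [-0.0, 0.65, 0.76, 0.001]
wrist_force: [0.0, -0.8, -0.8]
grip_width: 0.0869
```

```bash
python3 -c "
from h import *
to(.5275,.3428,.12,172)"
```

```text
t 1.1 tcp [ 0.3998 -0.106   0.1735] psi 98.89 zaxis [-0.     0.001 -1.   ] F [ 0.  -0.8 -0.8] w 0.0869 q [-0.45 -0.3   2.05  0.    1.39 -0.61]
shift [423.7 195.5  54.1] turn -1.276
```

carry_out --plan '[[[424,196,40,-1.276,1],[424,196,40,-1.276,1],[424,196,40,-1.276,1],[424,196,40,-1.276,1],[424,196,54,-1.276,1],[424,196,54,-1.276,1],[424,196,54,-1.276,1],[424,196,54,-1.276,1],[424,196,54,-1.276,1],[424,196,54,-1.276,1]]]'

```text
time_s: 2.1
tool_pos: [0.5296, 0.3425, 0.1182]
orientation: [-0.001, 0.07, 0.998, 0.0]
wrist_force: [0.2, -1.5, 0.8]
grip_width: 0.0872
```

```bash
python3 -c "
from h import *
to(.5275,.3428,.0135,172)"
```

```text
t 2.1 tcp [0.5296 0.3425 0.1182] psi 171.99 zaxis [-0.001  0.    -1.   ] F [ 0.2 -1.5  0.8] w 0.0872 q [ 0.45  0.29  1.57  0.    1.28 -0.98]
shift [  2.   -0.  104.7] turn -0.0
```

carry_out --plan '[[[2,0,45,0,1],[2,0,80,0,1],[2,0,95,0,1],[2,0,103,0,1],[2,0,103,0,1],[2,0,103,0,1]]]'

```text
time_s: 2.7
tool_pos: [0.5297, 0.3395, 0.0187]
orientation: [0.001, 0.073, 0.997, 0.001]
wrist_force: [0.7, 0.3, -0.4]
grip_width: 0.087
```

```bash
python3 -c "
from h import *
to(.5275,.3428,.0135,172)
a=cam('top');b=cam('scene')
save('p1.png',np.hstack([cv2.resize(a['img'][190:300,160:270],(400,400),interpolation=2),cv2.resize(b['img'][140:260,330:450],(400,400),interpolation=2)]))"
```

```text
t 2.7 tcp [0.5297 0.3395 0.0187] psi 171.68 zaxis [ 0.003  0.001 -1.   ] F [ 0.7  0.3 -0.4] w 0.087 q [ 0.44  0.39  1.64  0.    1.1  -0.98]
shift [2.7 3.  5.2] turn -0.006
```

View pics/p1.png

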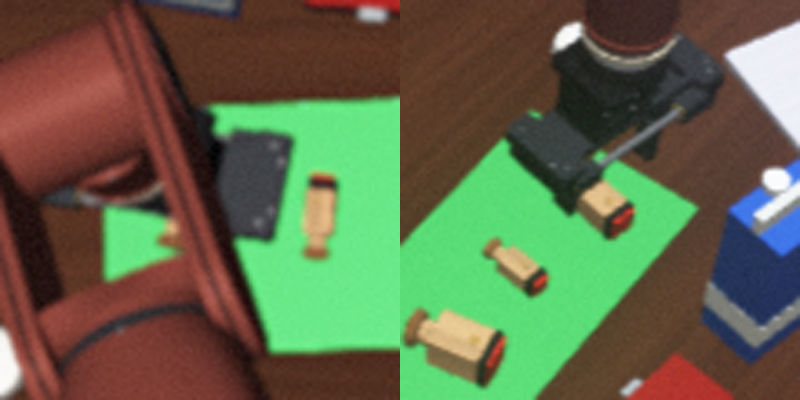

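Gripper straddles the medium stamp (scene crop: left finger at (570,170), face at (615,220)). The TCP reads 3 mm off in y, so I'll check how steady it is.

```bash
python3 -c "
from h import *
for i in range(3):
  cam('top'); to(.5275,.3428,.0135,172)"
```

```text
t 2.85 tcp [0.5297 0.3396 0.019 ] psi 171.69 zaxis [ 0.003  0.001 -1.   ] F [-0.2  0.1 -0.4] w 0.087 q [ 0.44  0.39  1.64  0.    1.1  -0.98]
shift [2.7 2.9 5.5] turn -0.005
t 2.9 tcp [0.5295 0.3395 0.0187] psi 171.69 zaxis [ 0.003  0.001 -1.   ] F [ 0.9 -0.1  0.1] w 0.0874 q [ 0.44  0.39  1.64  0.    1.1  -0.98]
shift [2.4 3.  5.2] turn -0.005
t 2.95 tcp [0.5292 0.3394 0.0183] psi 171.7 zaxis [ 0.002  0.001 -1.   ] F [-0.3  0.5 -0. ] w 0.087 q [ 0.44  0.39  1.64  0.    1.1  -0.98]
shift [2.1 3.1 4.8] turn -0.005
```

carry_out --plan '[[[2,3,5,-0.005,1],[2,3,5,-0.005,1],[2,3,5,-0.005,1]]]'

```text
time_s: 3.25
tool_pos: [0.5263, 0.3423, 0.0115]
orientation: [-0.0, 0.07, 0.998, -0.0]
wrist_force: [0.5, -0.0, -1.2]
grip_width: 0.0872
```

```bash
python3 -c "
from h import *
to(.5275,.3428,.0135,172)"
```

```text
t 3.25 tcp [0.5263 0.3423 0.0115] psi 172.01 zaxis [-0.001 -0.    -1.   ] F [ 0.5 -0.  -1.2] w 0.0872 q [ 0.45  0.4   1.65 -0.    1.1  -0.98]
shift [-1.2  0.7 -2. ] turn 0.0
```

Now I'll close the gripper.

carry_out --plan '[[[-1,1,-2,0,1],[-1,1,-2,0,0],[-1,1,-2,0,0],[-1,1,-2,0,0],[-1,1,-2,0,0],[-1,1,-2,0,0],[-1,1,-2,0,0],[-1,1,-2,0,0]]]'

```text
time_s: 4.05
tool_pos: [0.5278, 0.3431, 0.0138]
orientation: [0.0, 0.07, 0.998, 0.0]
wrist_force: [-0.2, -0.1, 0.6]
grip_width: 0.0388
```

```bash
python3 -c "
from h import *
to(.5275,.3428,.1635,172)"
```

```text
t 4.05 tcp [0.5278 0.3431 0.0138] psi 171.99 zaxis [ 0.  0. -1.] F [-0.2 -0.1  0.6] w 0.0388 q [ 0.45  0.4   1.64  0.    1.1  -0.98]
shift [   0.3   -0.4 -149.7] turn -0.0
```

carry_out --plan '[[[0,0,0,0,0],[0,0,0,0,0],[0,0,0,0,0],[0,0,0,0,0],[0,0,-30,0,0],[0,0,-70,0,0],[0,0,-110,0,0],[0,0,-150,0,0],[0,0,-150,0,0]]]'

```text
time_s: 4.95
tool_pos: [0.5319, 0.3452, 0.1719]
orientation: [0.005, 0.07, 0.998, 0.003]
wrist_force: [0.2, 1.1, 0.5]
grip_width: 0.0001
```

```bash
python3 -c "
from h import *
# stamp center is 5mm forward->center offset: flipped, tool x = +tray x; stamp centre at +5 along tool x (stamp rear is tool +x)
c=np.array([.553,-.2715]);ex=np.array([np.cos(np.radians(-4.4)),np.sin(np.radians(-4.4))]);ey=np.array([-ex[1],ex[0]])
g=c-.047*ex-.005*ex
print(g)
to(g[0],g[1],.14,-4.4)"
```

```text
[ 0.50115326 -0.26751061]
t 4.95 tcp [0.5319 0.3452 0.1719] psi 171.99 zaxis [ 0.011  0.006 -1.   ] F [0.2 1.1 0.5] w 0.0001 q [ 0.45  0.24  1.53  0.    1.36 -0.98]
shift [ -54.6 -611.2   28.2] turn 3.079
```

```bash
python3 -c "
from h import *
import pickle
a=cam('top');b=cam('scene')
pickle.dump(b,open('s1.pkl','wb'))
save('p2.png',np.hstack([cv2.resize(a['img'][190:300,160:270],(400,400),interpolation=2),cv2.resize(b['img'][90:270,300:480],(400,400),interpolation=2)]));st()"
```

```text
t 5.05 tcp [0.5287 0.3436 0.1655] psi 171.99 zaxis [ 0.003  0.001 -1.   ] F [-0.2 -0.8 -0.8] w 0.0005 q [ 0.45  0.24  1.53  0.    1.36 -0.98]
```

View pics/p2.png

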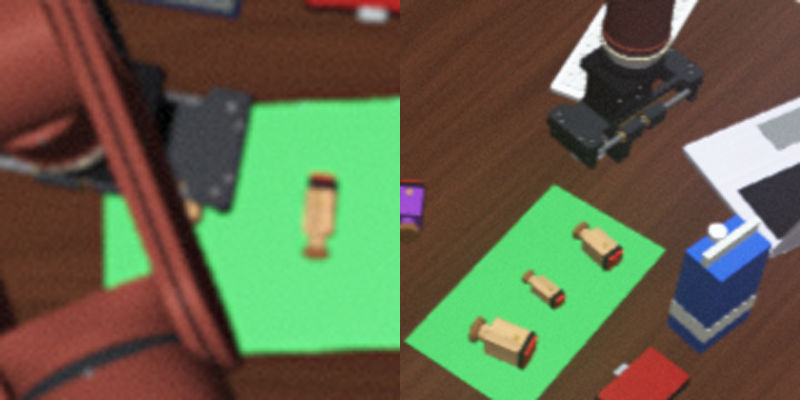

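```bash
cat >> h.py <<'E'
def proj(c,p):
    q=c["R"].T@(np.array(p)-c["o"]); return np.array([c["cx"]+c["fx"]*q[0]/-q[2], c["cy"]-c["fy"]*q[1]/-q[2]])
E
python3 -c "
from h import *
import pickle
b=pickle.load(open('s1.pkl','rb'));o,M,p=st()
P=cloud(b)
for q,col in((o['tool_pos'],(255,0,255)),(o['tool_pos']+[0,0,.019],(0,255,255)),(o['tool_pos']+[0,0,.07],(255,255,0))):
  u=proj(b,q);print(u)
  u=np.round(u).astype(int);b['img'][u[1],u[0]]=col
i=b['img'][90:210,350:470]
save('p3.png',cv2.resize(i,(720,720),interpolation=0)[:600])
m=(P[...,2]>.15)&(P[...,2]<.25)&(abs(P[...,0]-.53)<.15)&(abs(P[...,1]-.34)<.2)
q=P[m]; print(q.min(0),q.max(0))
R_=M; l=(q-o['tool_pos'])@M
for z0 in range(-100,20,10):
  k=(l[:,2]*1000>z0)&(l[:,2]*1000<z0+10)
  if k.sum(): print(z0,k.sum(),'x',np.percentile(l[k,0],[2,98]).round(3),'y',np.percentile(l[k,1],[2,98]).round(3))
"
```

```text
t 5.05 tcp [0.5287 0.3436 0.1655] psi 171.99 zaxis [ 0.003  0.001 -1.   ] F [-0.2 -0.8 -0.8] w 0.0005 q [ 0.45  0.24  1.53  0.    1.36 -0.98]
[395.87233936 169.17092942]
[396.59382598 164.77536786]
[398.59821843 152.56387261]
[0.51711344 0.30448413 0.15033519] [0.67998415 0.39184502 0.24910456]
-90 3 x [-0.008  0.006] y [-0.016 -0.013]
-80 8 x [-0.012  0.008] y [-0.015 -0.005]
-70 15 x [-0.011  0.003] y [-0.013  0.007]
-60 23 x [-0.011  0.007] y [-0.011  0.007]
-50 21 x [-0.012  0.009] y [-0.013  0.008]
-40 3 x [-0.009 -0.006] y [-0.008  0.004]
-20 1 x [-0.147 -0.147] y [0.035 0.035]
-10 39 x [-0.151 -0.139] y [-0.017  0.046]
0 49 x [-0.155 -0.14 ] y [-0.017  0.068]
10 7 x [-0.152 -0.14 ] y [-0.016 -0.012]
```

View pics/p3.png

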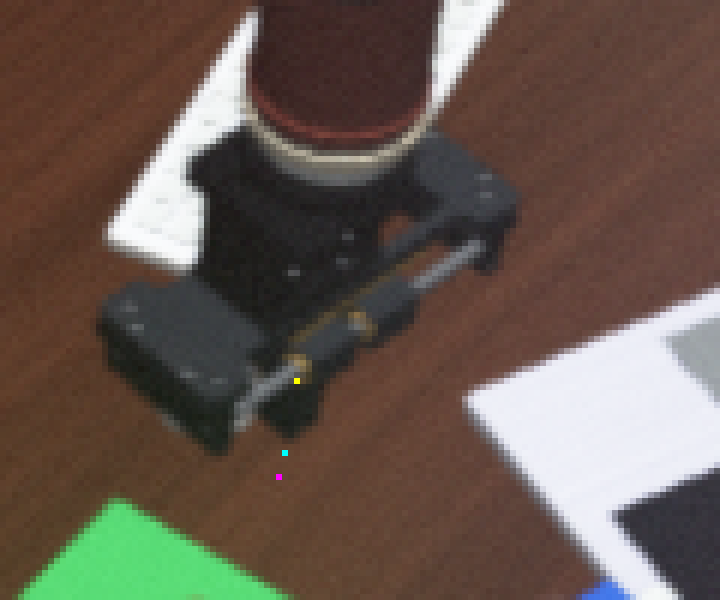

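```bash
python3 -c "
from h import *
import pickle
b=pickle.load(open('scene0.pkl','rb'));t=np.array([.2721,-.562,.1828])
P=cloud(b)
for z in (0,.019,.07):
  u=proj(b,t+[0,0,z]);print(u)
  u=np.round(u).astype(int);b['img'][u[1],u[0]]=(255,255,0)
save('p4.png',cv2.resize(b['img'][250:350,5:105],(600,600),interpolation=0))
for k in range(2): c=cam('scene')
o,M,p=st(); P=cloud(c)
for z in (0,.019,.07):
  u=proj(c,o['tool_pos']+[0,0,z]);print(u)
hsv=cv2.cvtColor(c['img'],cv2.COLOR_RGB2HSV)
u=proj(c,o['tool_pos']).astype(int)
for v in range(u[1]-22,u[1]+8,2): print(v,[ (c['img'][v,x].max(),P[v,x].round(3).tolist()) for x in (u[0]+1,u[0]+3)])
"
```

```text
[ 73.21193939 327.44293377]
[ 70.48069806 323.91352505]
[ 62.8387734  314.03835391]
t 5.15 tcp [0.5269 0.3427 0.1623] psi 171.99 zaxis [-0.002 -0.001 -1.   ] F [-0.  -0.6 -0.4] w 0.0004 q [ 0.45  0.25  1.54 -0.    1.36 -0.98]
[395.05290014 169.74984898]
[395.76556426 165.36722977]
[397.74532803 153.19241908]
147 [(np.uint8(41), [0.544, 0.301, 0.304]), (np.uint8(75), [0.546, 0.308, 0.3])]
149 [(np.uint8(44), [0.544, 0.303, 0.294]), (np.uint8(70), [0.548, 0.306, 0.294])]
151 [(np.uint8(78), [0.543, 0.305, 0.284]), (np.uint8(140), [0.55, 0.303, 0.292])]
153 [(np.uint8(126), [0.549, 0.297, 0.288]), (np.uint8(94), [0.553, 0.301, 0.287])]
155 [(np.uint8(68), [0.551, 0.295, 0.283]), (np.uint8(44), [0.551, 0.306, 0.274])]
157 [(np.uint8(36), [0.531, 0.331, 0.23]), (np.uint8(35), [0.536, 0.332, 0.232])]
159 [(np.uint8(36), [0.531, 0.332, 0.22]), (np.uint8(38), [0.536, 0.333, 0.224])]
161 [(np.uint8(34), [0.532, 0.331, 0.214]), (np.uint8(35), [0.533, 0.341, 0.206])]
163 [(np.uint8(42), [0.534, 0.331, 0.207]), (np.uint8(63), [0.444, 0.492, -0.002])]
165 [(np.uint8(99), [0.444, 0.482, -0.003]), (np.uint8(100), [0.452, 0.48, 0.005])]
167 [(np.uint8(101), [0.447, 0.478, -0.006]), (np.uint8(101), [0.454, 0.479, -0.002])]
169 [(np.uint8(102), [0.455, 0.466, 0.0]), (np.uint8(102), [0.456, 0.478, -0.01])]
171 [(np.uint8(98), [0.459, 0.463, -0.004]), (np.uint8(100), [0.464, 0.465, -0.002])]
173 [(np.uint8(103), [0.467, 0.451, 0.003]), (np.uint8(98), [0.472, 0.455, 0.004])]
175 [(np.uint8(100), [0.467, 0.453, -0.008]), (np.uint8(98), [0.478, 0.446, 0.007])]
```

View pics/p4.png

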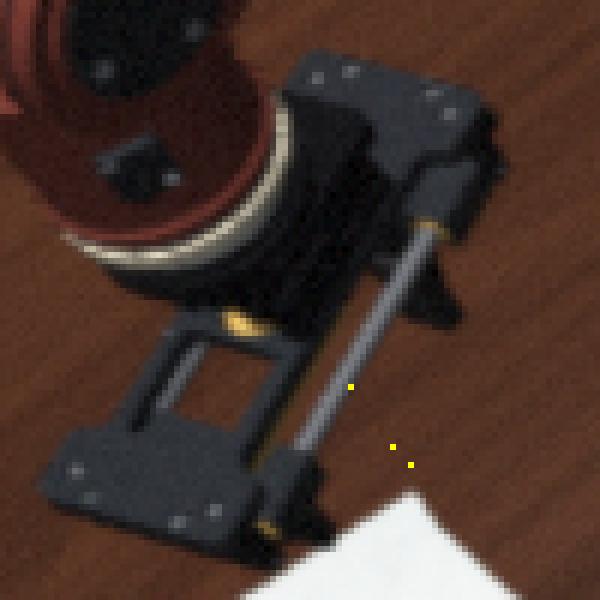

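```bash
python3 -c "
from h import *
import pickle
b=pickle.load(open('scene0.pkl','rb'));P=cloud(b);t=np.array([.2721,-.562,.1828]);y=np.array([np.sin(np.radians(25.8)),-np.cos(np.radians(25.8)),0])
for s in(-1,1): print('expected tip px',proj(b,t+s*.05*y),proj(b,t+s*.05*y+[0,0,.038]))
for u,v in((58,338),(59,339),(60,340),(80,301),(80,302),(81,303),(57,337)): print(u,v,b['img'][v,u].max(),P[v,u].round(3), ((P[v,u]-t)@y).round(3))
"
```

```text
expected tip px [ 83.48774474 309.20100262] [ 78.29330704 301.79031209]
expected tip px [ 62.55075011 346.36901052] [ 56.67542571 339.52893598]
58 338 12 [ 0.301 -0.603  0.233] 0.049
59 339 15 [ 0.303 -0.603  0.23 ] 0.05
60 340 100 [ 0.302 -0.603  0.223] 0.049
80 301 15 [ 0.258 -0.514  0.231] -0.049
80 302 15 [ 0.258 -0.515  0.226] -0.048
81 303 36 [ 0.259 -0.515  0.223] -0.048
57 337 19 [ 0.303 -0.603  0.242] 0.051
```

Contradiction: the fingers shut on nothing. Both the start image and this one show the real fingertips about 38–40 mm above the reported TCP (tip depth points at z 0.223 against a reported 0.183, and 0.205 against 0.162). So I'll open and creep down with force checks, expecting the tips to reach mat height at a reported z of about -0.03.

carry_out --plan '[[[0,0,0,0,1],[0,0,0,0,1],[0,0,0,0,1],[0,0,0,0,1],[0,0,0,0,1],[0,0,0,0,1],[0,0,40,0,1],[0,0,80,0,1],[0,0,120,0,1],[0,0,145,0,1]]]'

```text
time_s: 6.15
tool_pos: [0.5259, 0.3422, 0.0154]
orientation: [-0.002, 0.07, 0.998, -0.001]
wrist_force: [0.3, 0.6, 0.1]
grip_width: 0.0729
```

```bash
python3 -c "
from h import *
cam('top');to(.5275,.3428,.0,172)"
```

```text
t 6.2 tcp [0.5235 0.3409 0.0115] psi 171.98 zaxis [-0.008 -0.004 -1.   ] F [-3.5 -1.5 -2.4] w 0.0766 q [ 0.45  0.4   1.65 -0.    1.1  -0.98]
shift [-3.8  2.5 11.5] turn -0.0
```

carry_out --plan '[[[0,0,0,0,1],[0,0,0,0,1],[0,0,0,0,1],[0,0,6,0,1],[0,0,12,0,1],[0,0,18,0,1],[0,0,18,0,1],[0,0,18,0,1]]]'

```text
time_s: 7.0
tool_pos: [0.5275, 0.3429, 0.0003]
orientation: [-0.0, 0.07, 0.998, -0.0]
wrist_force: [-0.1, -0.6, -0.6]
grip_width: 0.087
```

```bash
python3 -c "
from h import *
to(.5275,.3428,-.026,172); b=cam('scene'); save('p5.png',cv2.resize(b['img'][140:260,330:450],(600,600),interpolation=2)) "
```

```text
t 7.0 tcp [5.275e-01 3.429e-01 3.000e-04] psi 171.99 zaxis [-0.001 -0.    -1.   ] F [-0.1 -0.6 -0.6] w 0.087 q [ 0.45  0.42  1.65 -0.    1.08 -0.98]
shift [-0.1 -0.1 26.3] turn -0.0
```

View pics/p5.png

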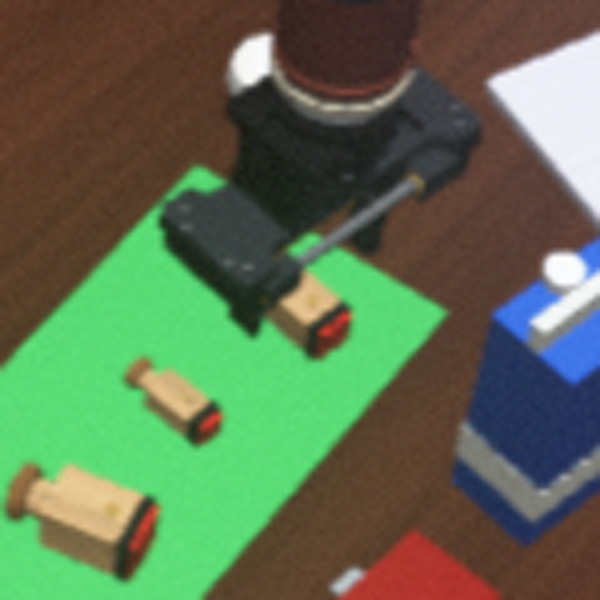

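carry_out --plan '[[[0,0,5,0,1],[0,0,10,0,1],[0,0,15,0,1],[0,0,20,0,1],[0,0,24,0,1],[0,0,24,0,1],[0,0,24,0,1]]]'

```text
time_s: 7.75
tool_pos: [0.5278, 0.3431, -0.0233]
orientation: [-0.0, 0.07, 0.998, -0.0]
wrist_force: [-0.4, -0.0, 0.3]
grip_width: 0.0871
```

```bash
python3 -c "
from h import *
cam('top');o,M,p=st(); b=cam('scene'); save('p6.png',cv2.resize(b['img'][140:260,330:450],(600,600),interpolation=2)) 
P=cloud(b);y=M[:,1];x=M[:,0]
L=(P-o['tool_pos'])@M
m=(b['img'].max(-1)<60)&(abs(L[...,0])<.03)&(abs(L[...,1])<.07)
for s in(-1,1):
  k=m&(L[...,1]*s>.035); print(s,k.sum(),np.sort(P[k][:,2])[:12].round(4), P[k&(P[...,2]<np.sort(P[k][:,2])[10])].mean(0).round(3))
"
```

```text
t 7.8 tcp [ 0.528   0.3432 -0.023 ] psi 171.99 zaxis [ 0.  0. -1.] F [-0.4 -0.2 -0.1] w 0.087 q [ 0.45  0.45  1.65 -0.    1.04 -0.98]
-1 581 [0.0243 0.0252 0.0305 0.0325 0.1099 0.1208 0.122  0.1221 0.1241 0.1242
 0.1244 0.1253] [0.537 0.289 0.084]
1 101 [0.0145 0.0215 0.0239 0.0268 0.0268 0.0286 0.0287 0.0287 0.0295 0.0303
 0.0315 0.0329] [0.539 0.387 0.026]
```

View pics/p6.png

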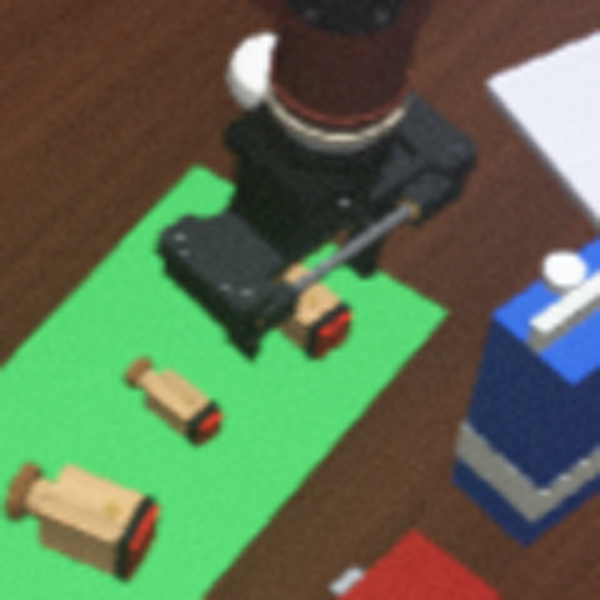

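No force at a reported z of -0.023, and the tips are visibly around z 0.015, so the real tip is at the reported z + ~0.038. The medium stamp is between the fingers, so I'll close.

carry_out --plan '[[[0,0,2,0,1],[0,0,2,0,0],[0,0,2,0,0],[0,0,2,0,0],[0,0,2,0,0],[0,0,2,0,0],[0,0,2,0,0],[0,0,2,0,0],[0,0,2,0,0],[0,0,2,0,0]]]'

```text
time_s: 8.85
tool_pos: [0.5278, 0.3431, -0.0251]
orientation: [0.0, 0.07, 0.998, -0.0]
wrist_force: [0.5, 0.0, -0.1]
grip_width: 0.03
```

carry_out --plan '[[[0,0,0,0,0],[0,0,0,0,0],[0,0,-5,0,0],[0,0,-15,0,0],[0,0,-30,0,0],[0,0,-60,0,0],[0,0,-90,0,0],[0,0,-120,0,0],[0,0,-130,0,0]]]'

```text
time_s: 9.75
tool_pos: [0.5306, 0.3445, 0.1106]
orientation: [0.004, 0.07, 0.998, 0.002]
wrist_force: [0.0, 0.1, -0.0]
grip_width: 0.0294
```

```bash
python3 -c "
from h import *
a=cam('top');to(.50115,-.2675,.1,-4.4); b=cam('scene'); save('p7.png',cv2.resize(b['img'][110:230,330:450],(600,600),interpolation=2)) 
"
```

```text
t 9.8 tcp [0.5306 0.3446 0.1105] psi 172.0 zaxis [ 0.007  0.004 -1.   ] F [ 1.6 -0.2  0.3] w 0.0299 q [ 0.45  0.29  1.58  0.    1.26 -0.98]
shift [ -56.  -610.2    8.1] turn 3.079
```

View pics/p7.png

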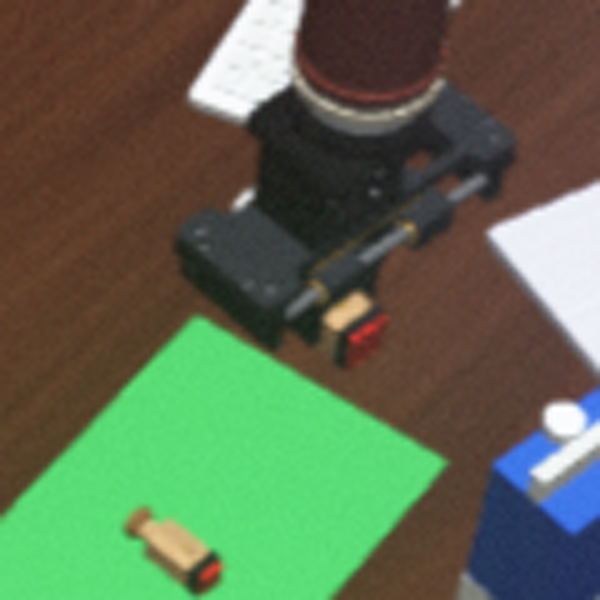

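Held at 30 mm width. Next, carry it to the tray with a half turn.

carry_out --plan '[[[-28,-305,4,1.54,0],[-28,-305,4,1.54,0],[-28,-305,4,1.54,0],[-28,-305,4,1.54,0],[-28,-305,4,1.54,0],[-28,-305,4,1.54,0],[-28,-305,4,1.54,0],[-28,-305,4,1.54,0],[-28,-305,4,1.54,0],[-28,-305,4,1.54,0]]]'

```text
time_s: 10.85
tool_pos: [0.5115, 0.0369, 0.0988]
orientation: [-0.001, 0.733, 0.68, -0.001]
wrist_force: [0.6, -0.5, -0.9]
grip_width: 0.0299
```

```bash
python3 -c "
from h import *
to(.50115,-.2675,.1,-4.4)"
```

```text
t 10.85 tcp [0.5115 0.0369 0.0988] psi 85.64 zaxis [-0.003  0.    -1.   ] F [ 0.6 -0.5 -0.9] w 0.0299 q [-0.08  0.03  1.9   0.    1.21 -0.01]
shift [-304.3   12.8   -1.3] turn 1.572
```

carry_out --plan '[[[-304,13,0,1.57,0],[-304,13,0,1.57,0],[-304,13,0,1.57,0],[-304,13,0,1.57,0],[-304,13,0,1.57,0],[-304,13,0,1.57,0],[-304,13,0,1.57,0],[-304,13,0,1.57,0],[-304,13,0,1.57,0],[-304,13,0,1.57,0]]]'

```text
time_s: 11.85
tool_pos: [0.5036, -0.2664, 0.0984]
orientation: [-0.001, 1.0, -0.003, -0.002]
wrist_force: [0.7, -0.3, -0.4]
grip_width: 0.0297
```

carry_out --plan '[[[0,0,0,0.0,0],[0,0,0,0,0],[0,0,0,0,0]]]'

```text
time_s: 12.15
tool_pos: [0.5046, -0.2665, 0.1001]
orientation: [-0.0, 1.0, 0.002, -0.001]
wrist_force: [-0.0, 0.0, -0.7]
grip_width: 0.0298
```

```bash
python3 -c "
from h import *
a=cam('top');to(.50115,-.2675,.022,-4.4); b=cam('scene'); to(.50115,-.2675,.022,-4.4);save('p8.png',np.hstack([cv2.resize(a['img'][180:300,375:495],(400,400),interpolation=2),cv2.resize(b['img'][250:410,170:330],(400,400),interpolation=2)])) 
"
```

```text
t 12.2 tcp [ 0.5048 -0.2667  0.1003] psi 0.25 zaxis [-0.001  0.001 -1.   ] F [-0.1  0.3 -0.6] w 0.0296 q [-0.62  0.17  1.75  0.    1.23  0.94]
shift [-3.6  0.9 78.3] turn 0.081
t 12.25 tcp [ 0.5049 -0.2667  0.1005] psi 0.21 zaxis [-0.  0. -1.] F [-0.1  0.4 -0.7] w 0.0295 q [-0.62  0.17  1.75  0.    1.23  0.94]
shift [-3.7  0.8 78.5] turn 0.081
```

View pics/p8.png

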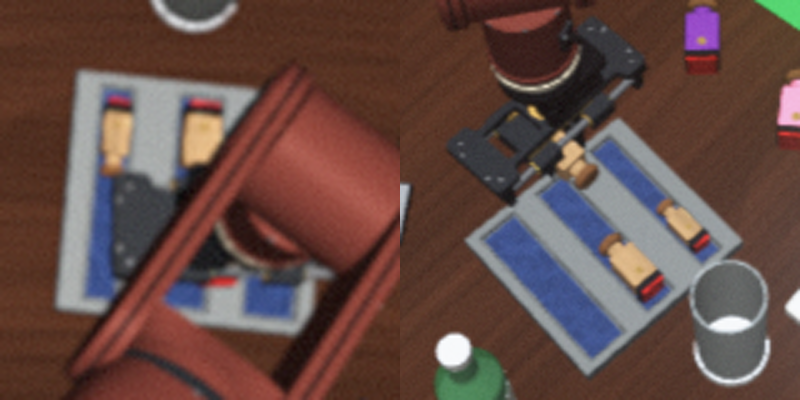

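The top-down crop shows the gripper over the medium row. In the scene crop the knob points forward at (580,175), in line with the medium row. I'll correct the pose and lower part way.

carry_out --plan '[[[-3.7,0.8,0,0.08,0],[-3.7,0.8,20,0.08,0],[-3.7,0.8,50,0.08,0],[-3.7,0.8,75,0.08,0],[-3.7,0.8,90,0.08,0],[-3.7,0.8,95,0.08,0],[-3.7,0.8,95,0.08,0],[-3.7,0.8,95,0.08,0],[-3.7,0.8,95,0.08,0]]]'

```text
time_s: 13.15
tool_pos: [0.5025, -0.2686, 0.0074]
orientation: [0.001, 0.999, -0.039, 0.001]
wrist_force: [-0.1, -0.3, -0.4]
grip_width: 0.0297
```

```bash
python3 -c "
from h import *
a=cam('top');b=cam('scene'); to(.50115,-.2675,-.0165,-4.4);save('p9.png',cv2.resize(b['img'][280:400,180:300],(600,600),interpolation=2)) 
"
```

```text
t 13.25 tcp [ 0.5022 -0.2683  0.007 ] psi -4.47 zaxis [ 0.002 -0.001 -1.   ] F [-0.1 -0.1 -0.6] w 0.0296 q [-0.63  0.28  1.81  0.    1.05  1.02]
shift [-1.1 -0.8 23.5] turn -0.001
```

View pics/p9.png

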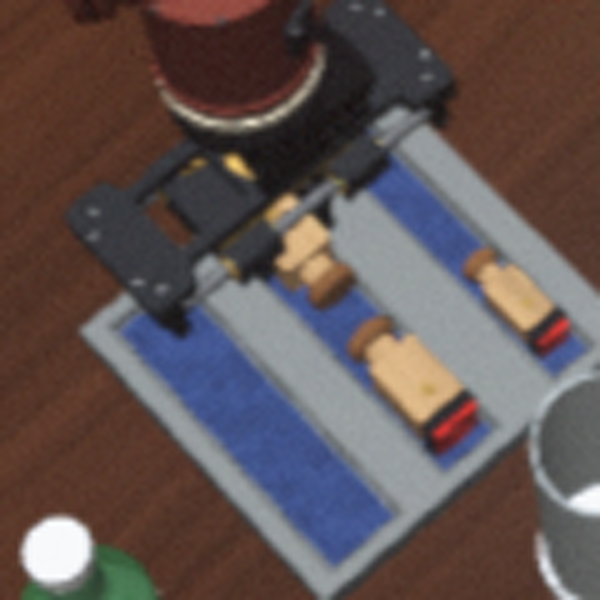

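The stamp is aligned over the row, with its knob at (330,280) near the filed stamp's knob at (370,335). I'll lower it gently.

carry_out --plan '[[[-1,-0.5,5,0,0],[-1,-0.5,10,0,0],[-1,-0.5,15,0,0],[-1,-0.5,19,0,0],[-1,-0.5,21,0,0],[-1,-0.5,22,0,0],[-1,-0.5,23,0,0],[-1,-0.5,23,0,0],[-1,-0.5,23,0,0]]]'

```text
time_s: 14.15
tool_pos: [0.5006, -0.2673, -0.017]
orientation: [0.0, 0.999, -0.039, 0.0]
wrist_force: [-0.1, 0.4, -1.0]
grip_width: 0.0298
```

```bash
python3 -c "
from h import *
a=cam('top');b=cam('scene'); to(.50115,-.2675,-.0165,-4.4);save('p10.png',cv2.resize(b['img'][280:400,180:300],(600,600),interpolation=2)) 
"
```

```text
t 14.25 tcp [ 0.5005 -0.2673 -0.017 ] psi -4.48 zaxis [ 0. -0. -1.] F [-0.1 -0.  -0.7] w 0.0296 q [-0.63  0.32  1.82 -0.    1.    1.02]
shift [ 0.7  0.2 -0.5] turn -0.001
```

View pics/p10.png

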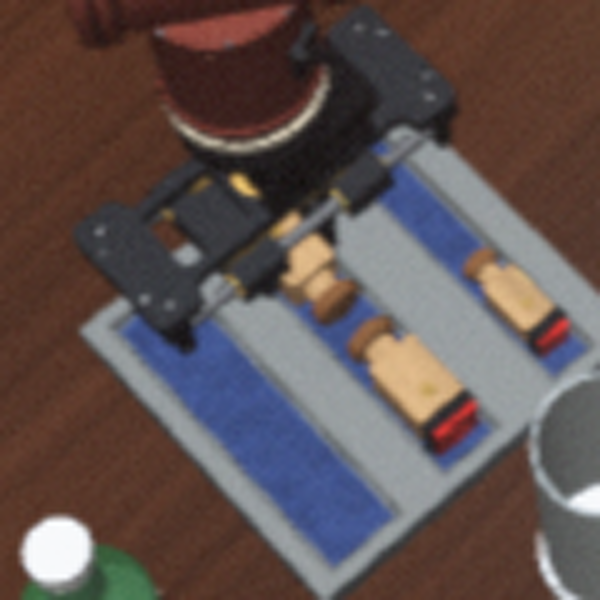

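carry_out --plan '[[[0,0,0.5,0,0],[0,0,1,0,0],[0,0,1,0,0]]]'

```text
time_s: 14.55
tool_pos: [0.5005, -0.2673, -0.0172]
orientation: [0.0, 0.999, -0.039, 0.0]
wrist_force: [-3.0, 1.7, 7.2]
grip_width: 0.0299
```

Contact of 7 N at exactly the expected height, so it's seated. Releasing.

carry_out --plan '[[[0,0,0,0,0.7],[0,0,0,0,0.7],[0,0,0,0,0.7],[0,0,0,0,0.7],[0,0,0,0,0.7],[0,0,-10,0,0.7],[0,0,-40,0,0.7],[0,0,-80,0,0.7],[0,0,-120,0,1],[0,0,-140,0,1]]]'

```text
time_s: 15.55
tool_pos: [0.5023, -0.2686, 0.127]
orientation: [0.002, 0.999, -0.039, 0.003]
wrist_force: [0.2, -1.3, 0.1]
grip_width: 0.0701
```

```bash
python3 -c "
from h import *
b=cam('scene'); save('p11.png',cv2.resize(b['img'][280:400,180:300],(600,600),interpolation=2)) 
a=np.radians(-4);to(.5135+.005*np.cos(a),.2395+.005*np.sin(a),.1,-4)
"
```

```text
t 15.6 tcp [ 0.5037 -0.2694  0.1296] psi -4.47 zaxis [ 0.008 -0.006 -1.   ] F [ 1.8 -1.5  2.6] w 0.0737 q [-0.63  0.13  1.74  0.    1.27  1.02]
shift [ -25.1 -508.4   26.7] turn -0.008
```

View pics/p11.png

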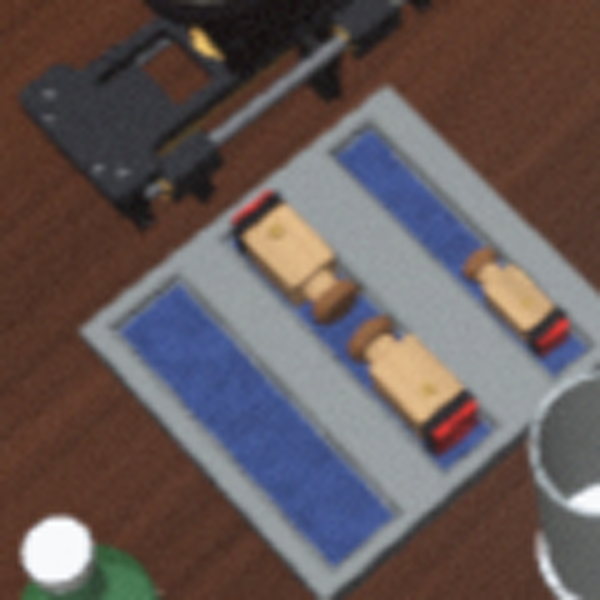

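The medium stamp lies in the near half of its row, face towards the robot. Next is the small stamp.

carry_out --plan '[[[-25,-508,15,0,1],[-25,-508,15,0,1],[-25,-508,15,0,1],[-25,-508,15,0,1],[-25,-508,15,0,1],[-25,-508,15,0,1],[-25,-508,15,0,1],[-25,-508,15,0,1],[-25,-508,15,0,1],[-25,-508,15,0,1]]]'

```text
time_s: 16.6
tool_pos: [0.5145, 0.2345, 0.1072]
orientation: [-0.0, 0.999, -0.039, 0.0]
wrist_force: [0.3, -0.9, 0.2]
grip_width: 0.0874
```

carry_out --plan '[[[0,0,0,0,1],[0,0,0,0,1],[0,0,0,0,1],[0,0,0,0,1]]]'

```text
time_s: 17.0
tool_pos: [0.5151, 0.2309, 0.1071]
orientation: [0.0, 0.999, -0.04, -0.0]
wrist_force: [0.2, -0.6, 0.4]
grip_width: 0.0868
```

```bash
python3 -c "
from h import *
a=np.radians(-4);to(.5135+.005*np.cos(a),.2395+.005*np.sin(a),-.026,-4)
"
```

```text
t 17.0 tcp [0.5151 0.2309 0.1071] psi -4.59 zaxis [-0. -0. -1.] F [ 0.2 -0.6  0.4] w 0.0868 q [ 0.28  0.14  1.76 -0.    1.24  1.93]
shift [  2.7  -8.5 133.1] turn -0.01
```

carry_out --plan '[[[2.7,-8.5,20,-0.01,1],[2.7,-8.5,60,-0.01,1],[2.7,-8.5,90,-0.01,1],[2.7,-8.5,110,-0.01,1],[2.7,-8.5,120,-0.01,1],[2.7,-8.5,125,-0.01,1],[2.7,-8.5,130,-0.01,1],[2.7,-8.5,131,-0.01,1],[2.7,-8.5,131,-0.01,1]]]'

```text
time_s: 17.9
tool_pos: [0.519, 0.2408, -0.0231]
orientation: [-0.0, 0.999, -0.034, 0.001]
wrist_force: [0.5, -0.2, 0.2]
grip_width: 0.087
```

```bash
python3 -c "
from h import *
b=cam('scene'); save('p12.png',cv2.resize(b['img'][160:280,310:430],(600,600),interpolation=2)) 
a=np.radians(-4);to(.5135+.005*np.cos(a),.2395+.005*np.sin(a),-.026,-4)
"
```

```text
t 17.95 tcp [ 0.519   0.2409 -0.023 ] psi -3.91 zaxis [ 0.001  0.    -1.   ] F [-0.9 -0.4 -0.2] w 0.0873 q [0.3  0.33 1.81 0.   0.99 1.94]
shift [-0.4  1.7  3. ] turn 0.002
```

View pics/p12.png

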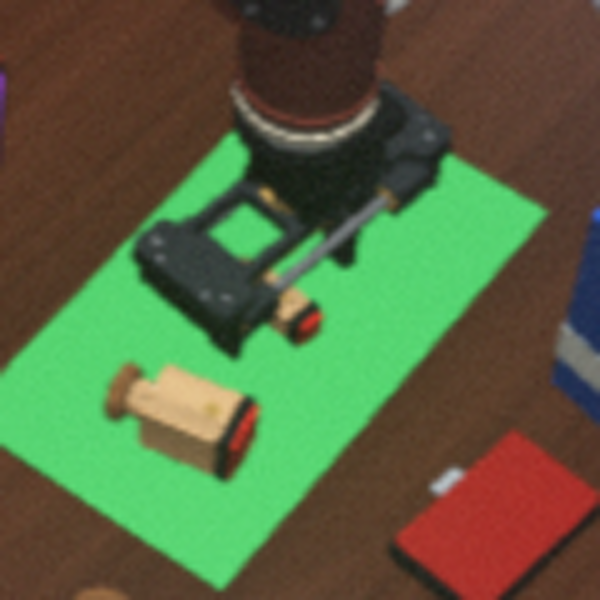

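The small stamp (300,315) sits between the fingers at (235,340) and (345,250). I'll fine-tune and close.

carry_out --plan '[[[-0.5,1.5,2.5,0,1],[-0.5,1.5,2.5,0,0],[-0.5,1.5,2.5,0,0],[-0.5,1.5,2.5,0,0],[-0.5,1.5,2.5,0,0],[-0.5,1.5,2.5,0,0],[-0.5,1.5,2.5,0,0],[-0.5,1.5,2.5,0,0],[-0.5,1.5,2.5,0,0],[-0.5,1.5,2.5,0,0]]]'

```text
time_s: 18.95
tool_pos: [0.5177, 0.2392, -0.0264]
orientation: [0.0, 0.999, -0.034, 0.0]
wrist_force: [-0.2, 0.4, 0.4]
grip_width: 0.0232
```

carry_out --plan '[[[0,0,0,0,0],[0,0,0,0,0],[0,0,0,0,0]]]'

```text
time_s: 19.25
tool_pos: [0.5176, 0.2392, -0.0264]
orientation: [-0.0, 0.999, -0.034, 0.0]
wrist_force: [-0.5, -0.8, 0.2]
grip_width: 0.0218
```

```bash
python3 -c "
from h import *
c=np.array([.553,-.2715]);a=np.radians(-4.4);ex=np.array([np.cos(a),np.sin(a)]);ey=np.array([-ex[1],ex[0]])
g=c+(-.047+.005)*ex+.07*ey
print(g);to(g[0],g[1],.11,-4.4)"
```

```text
[ 0.51649412 -0.19848411]
t 19.25 tcp [ 0.5176  0.2392 -0.0264] psi -3.91 zaxis [ 0.  0. -1.] F [-0.5 -0.8  0.2] w 0.0218 q [0.29 0.34 1.82 0.   0.99 1.93]
shift [  28.7  436.7 -136.4] turn 0.009
```

Gripped at 22 mm. Lift and carry.

carry_out --plan '[[[0,0,-10,0,0],[0,0,-30,0,0],[0,0,-70,0,0],[0,0,-110,0,0],[5,40,-136,0.009,0],[29,437,-136,0.009,0],[29,437,-136,0.009,0],[29,437,-136,0.009,0],[29,437,-136,0.009,0],[29,437,-136,0.009,0]]]'

```text
time_s: 20.25
tool_pos: [0.5179, -0.053, 0.1107]
orientation: [0.0, 0.999, -0.038, 0.001]
wrist_force: [0.4, -0.1, -0.6]
grip_width: 0.022
```

```bash
python3 -c "
from h import *
to(.5165,-.1985,.11,-4.4)"
```

```text
t 20.25 tcp [ 0.5179 -0.053   0.1107] psi -4.41 zaxis [ 0.002 -0.    -1.   ] F [ 0.4 -0.1 -0.6] w 0.022 q [-0.25  0.03  1.87  0.    1.23  1.39]
shift [  9.8 145.2   0.8] turn -0.0
```

carry_out --plan '[[[10,145,0,0,0],[10,145,0,0,0],[10,145,0,0,0],[10,145,40,0,0],[10,145,70,0,0],[10,145,95,0,0],[10,145,100,0,0],[10,145,100,0,0],[10,145,100,0,0]]]'

```text
time_s: 21.15
tool_pos: [0.518, -0.1969, 0.0114]
orientation: [0.001, 0.999, -0.038, 0.001]
wrist_force: [0.7, 0.3, -0.4]
grip_width: 0.0215
```

```bash
python3 -c "
from h import *
a=cam('top');b=cam('scene'); to(.5165,-.1985,-.0175,-4.4);save('p13.png',cv2.resize(b['img'][260:380,190:310],(600,600),interpolation=2)) 
"
```

```text
t 21.25 tcp [ 0.5183 -0.197   0.0117] psi -4.4 zaxis [ 0.003 -0.002 -1.   ] F [-1.1 -0.4  0.5] w 0.0217 q [-0.51  0.24  1.85  0.    1.05  1.14]
shift [-1.8  1.6 29.2] turn -0.0
```

View pics/p13.png

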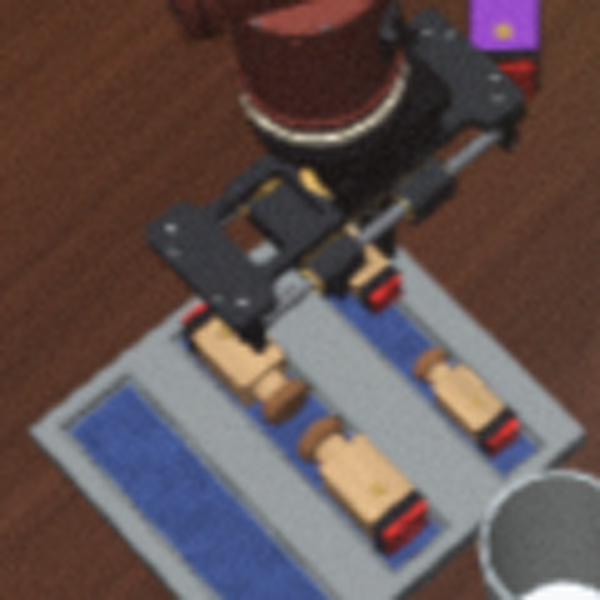

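The small stamp hangs over its row (face at (382,290)). Lowering.

carry_out --plan '[[[-1.8,1.4,8,0,0],[-1.8,1.4,14,0,0],[-1.8,1.4,19,0,0],[-1.8,1.4,23,0,0],[-1.8,1.4,26,0,0],[-1.8,1.4,28,0,0],[-1.8,1.4,28,0,0],[-1.8,1.4,28,0,0]]]'

```text
time_s: 22.05
tool_pos: [0.515, -0.1977, -0.0184]
orientation: [0.0, 0.999, -0.039, 0.0]
wrist_force: [-0.0, -0.3, 0.2]
grip_width: 0.0217
```

```bash
python3 -c "
from h import *
to(.5165,-.1985,-.0184,-4.4)
"
```

```text
t 22.05 tcp [ 0.515  -0.1977 -0.0184] psi -4.42 zaxis [ 0. -0. -1.] F [-0.  -0.3  0.2] w 0.0217 q [-0.51  0.29  1.86  0.    0.99  1.14]
shift [1.6 0.7 0. ] turn -0.0
```

carry_out --plan '[[[0,0,0.5,0,0],[0,0,1,0,0],[0,0,1,0,0]]]'

```text
time_s: 22.35
tool_pos: [0.515, -0.1978, -0.0184]
orientation: [0.0, 0.999, -0.039, 0.0]
wrist_force: [-3.0, 1.5, 7.8]
grip_width: 0.0216
```

```bash
python3 -c "
from h import *
b=cam('scene'); save('p14.png',cv2.resize(b['img'][260:380,190:310],(600,600),interpolation=2));st()
"
```

```text
t 22.4 tcp [ 0.515  -0.1978 -0.0184] psi -4.42 zaxis [ 0. -0. -1.] F [-4.3  1.4  7.5] w 0.0215 q [-0.51  0.29  1.86 -0.    0.99  1.14]
```

View pics/p14.png

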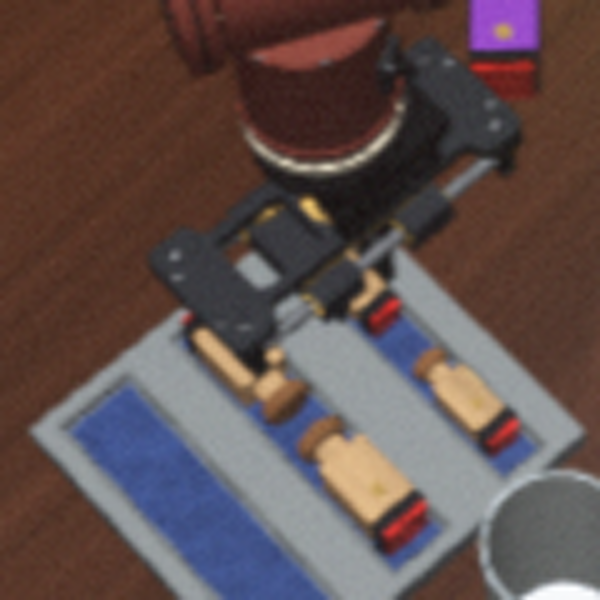

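Contact of 7.5 N at the expected floor height. Releasing with a limited opening.

carry_out --plan '[[[0,0,-0.5,0,0.55],[0,0,-0.5,0,0.55],[0,0,-0.5,0,0.55],[0,0,-0.5,0,0.55],[0,0,-0.5,0,0.55],[0,0,-10,0,0.55],[0,0,-40,0,0.55],[0,0,-80,0,0.55],[0,0,-120,0,1],[0,0,-130,0,1]]]'

```text
time_s: 23.4
tool_pos: [0.5182, -0.1994, 0.117]
orientation: [0.002, 0.999, -0.039, 0.004]
wrist_force: [0.7, 0.9, 0.5]
grip_width: 0.0572
```

```bash
python3 -c "
from h import *
a=cam('top');b=cam('scene'); save('p15.png',cv2.resize(b['img'][260:380,190:310],(600,600),interpolation=2))
to(.529,.136,.1,14.5)
# check medium in tray
P=cloud(b);c=np.array([.553,-.2715]);an=np.radians(-4.4);ex=np.array([np.cos(an),np.sin(an)]);ey=np.array([-ex[1],ex[0]])
L=np.stack([(P[...,:2]-c)@ex,(P[...,:2]-c)@ey],-1)
for n,y0,h in(('small',.07,.022),('med',0,.03)):
  m=(abs(L[...,1]-y0)<.03)&(L[...,0]<0)&(L[...,0]>-.11)&(P[...,2]>.011+h-.004)&(P[...,2]<.011+h+.01)
  q=L[m]; print(n,m.sum(),'x',np.percentile(q[:,0],[2,98]).round(3),'y',np.percentile(q[:,1],[2,50,98]).round(4),'z',np.median(P[m][:,2]).round(4), cv2.minAreaRect((q*1000).astype(np.float32)))
"
```

```text
t 23.5 tcp [ 0.5167 -0.1987  0.1137] psi -4.42 zaxis [ 0.005 -0.003 -1.   ] F [-0.2  0.4  0.8] w 0.0647 q [-0.51  0.11  1.79 -0.    1.24  1.14]
shift [ -13.6 -334.7   12.8] turn -0.33
small 116 x [-0.077 -0.016] y [0.0567 0.0672 0.0777] z 0.032 ((-46.673072814941406, 67.07115936279297), (63.183231353759766, 22.367698669433594), 1.755794644355774)
med 191 x [-0.084 -0.013] y [-0.0168 -0.0027  0.0115] z 0.0408 ((-48.06203079223633, -2.6861228942871094), (30.9520206451416, 75.50553131103516), 89.29987335205078)
```

View pics/p15.png

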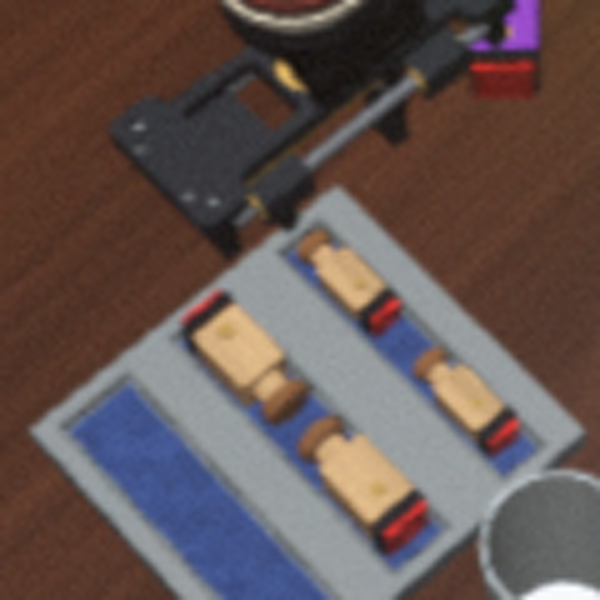

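Both stamps are seated: top heights 32 and 41 mm (expected 33 and 41), y about +67 and -3 mm within camera bias, and aligned. Now the large stamp.

The tool always points down, but the lens looks down about 33°. So after gripping the large stamp I'll pivot it nose-up in the pads by pressing its front underside on the solid near end of the medium stamp in the tray.

carry_out --plan '[[[-14,-335,10,-0.33,1],[-14,-335,10,-0.33,1],[-14,-335,10,-0.33,1],[-14,-335,10,-0.33,1],[-14,-335,10,-0.33,1],[-14,-335,10,-0.33,1],[-14,-335,10,-0.33,1],[-14,-335,10,-0.33,1],[-14,-335,10,-0.33,1],[-14,-335,10,-0.33,1]]]'

```text
time_s: 24.5
tool_pos: [0.5259, 0.1364, 0.0994]
orientation: [0.0, 0.992, 0.126, -0.001]
wrist_force: [-0.6, -0.4, -0.3]
grip_width: 0.0865
```

```bash
python3 -c "
from h import *
cam('top');to(.529,.136,-.030,14.5)
"
```

```text
t 24.55 tcp [0.5262 0.1362 0.0997] psi 14.41 zaxis [-0.001 -0.001 -1.   ] F [ 0.9 -0.6 -0.2] w 0.0868 q [ 0.11  0.1   1.82 -0.    1.22  1.43]
shift [  2.9   0.8 129.7] turn -0.002
```

carry_out --plan '[[[3,1,30,0,1],[3,1,60,0,1],[3,1,85,0,1],[3,1,105,0,1],[3,1,118,0,1],[3,1,126,0,1],[3,1,128,0,1],[3,1,128,0,1],[3,1,128,0,1]]]'

```text
time_s: 25.45
tool_pos: [0.5309, 0.1373, -0.0263]
orientation: [0.0, 0.992, 0.126, 0.001]
wrist_force: [-1.0, -0.2, -0.6]
grip_width: 0.0873
```

```bash
python3 -c "
from h import *
b=cam('scene');to(.529,.136,-.030,14.5);save('p16.png',cv2.resize(b['img'][180:300,290:410],(600,600),interpolation=2))
"
```

```text
t 25.5 tcp [ 0.5309  0.1373 -0.0263] psi 14.49 zaxis [ 0.002  0.    -1.   ] F [ 0.9  0.3 -0.9] w 0.0869 q [0.11 0.29 1.88 0.   0.97 1.43]
shift [-2.2  0.8  3.7] turn -0.0
```

View pics/p16.png

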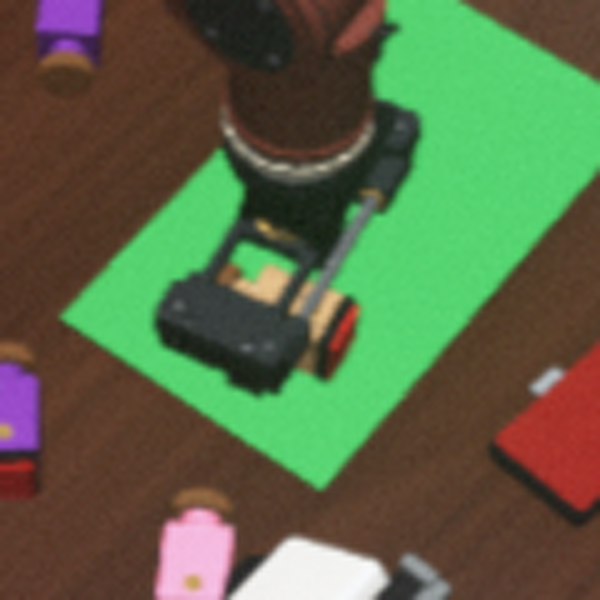

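The natural-wood large stamp (320,320) is between the fingers; the pink and purple look-alikes are untouched. I'll close.

carry_out --plan '[[[-2,0.8,3,0,1],[-2,0.8,3,0,1],[-2,0.8,3,0,0],[-2,0.8,3,0,0],[-2,0.8,3,0,0],[-2,0.8,3,0,0],[-2,0.8,3,0,0],[-2,0.8,3,0,0],[-2,0.8,3,0,0],[-2,0.8,3,0,0]]]'

```text
time_s: 26.5
tool_pos: [0.5281, 0.1359, -0.0304]
orientation: [0.0, 0.992, 0.126, -0.0]
wrist_force: [1.2, -0.5, -0.2]
grip_width: 0.0378
```

carry_out --plan '[[[0,0,0,0,0],[0,0,0,0,0]]]'

```text
time_s: 26.7
tool_pos: [0.5282, 0.1359, -0.0304]
orientation: [0.0, 0.992, 0.126, 0.0]
wrist_force: [1.5, -0.1, 0.5]
grip_width: 0.0378
```

```bash
python3 -c "
from h import *
c=np.array([.553,-.2715]);a=np.radians(-4.4);ex=np.array([np.cos(a),np.sin(a)]);ey=np.array([-ex[1],ex[0]])
g=c+(-.085-.025)*ex-.001*ey
print(g);to(g[0],g[1],.07,-4.4)"
```

```text
[ 0.44324748 -0.26405796]
t 26.7 tcp [ 0.5282  0.1359 -0.0304] psi 14.48 zaxis [ 0. -0. -1.] F [ 1.5 -0.1  0.5] w 0.0378 q [ 0.11  0.29  1.88 -0.    0.97  1.43]
shift [-182.2  366.  -100.4] turn 0.33
```

Gripped at 38 mm. Lift and carry to the tray's near edge.

carry_out --plan '[[[0,0,-10,0,0],[0,0,-40,0,0],[0,0,-80,0,0],[0,0,-110,0,0],[-182,366,-120,0.33,0],[-182,366,-120,0.33,0],[-182,366,-120,0.33,0],[-182,366,-120,0.33,0],[-182,366,-120,0.33,0],[-182,366,-120,0.33,0]]]'

```text
time_s: 27.7
tool_pos: [0.4654, -0.1592, 0.0879]
orientation: [0.0, 0.999, -0.038, 0.001]
wrist_force: [0.4, -0.0, -1.4]
grip_width: 0.0381
```

carry_out --plan '[[[-70,110,0,0.08,0],[-70,110,0,0.08,0],[-70,110,0,0.08,0],[-70,110,0,0.08,0],[-70,110,0,0.08,0]]]'

```text
time_s: 28.2
tool_pos: [0.3876, -0.262, 0.0874]
orientation: [-0.0, 0.997, -0.08, 0.0]
wrist_force: [0.1, 0.2, -1.6]
grip_width: 0.0373
```

```bash
python3 -c "
from h import *
a=cam('top');to(.44325,-.264,.03,-4.4)"
```

```text
t 28.25 tcp [ 0.388  -0.2614  0.0873] psi -9.04 zaxis [ 0.001  0.    -1.   ] F [ 0.1  0.5 -0.7] w 0.0377 q [-0.76 -0.07  2.02  0.    1.19  0.97]
shift [54.9 -6.1 57.3] turn -0.081
```

carry_out --plan '[[[55,-6,0,-0.081,0],[55,-6,20,-0.081,0],[55,-6,50,-0.081,0],[55,-6,60,-0.081,0],[55,-6,60,-0.081,0],[55,-6,60,-0.081,0]]]'

```text
time_s: 28.85
tool_pos: [0.4436, -0.2641, 0.0276]
orientation: [0.0, 0.999, -0.038, 0.0]
wrist_force: [0.2, -0.5, -1.0]
grip_width: 0.0378
```

```bash
python3 -c "
from h import *
a=cam('top');b=cam('scene');to(.44325,-.264,.012,-4.4);save('p17.png',cv2.resize(b['img'][250:370,160:280],(600,600),interpolation=2))"
```

```text
t 28.95 tcp [ 0.4441 -0.265   0.0285] psi -4.35 zaxis [ 0.002 -0.002 -1.   ] F [-0.2 -0.6 -1.3] w 0.038 q [-0.69  0.13  1.94  0.    1.07  0.96]
shift [-0.9 -1.  16.5] turn 0.001
```

View pics/p17.png

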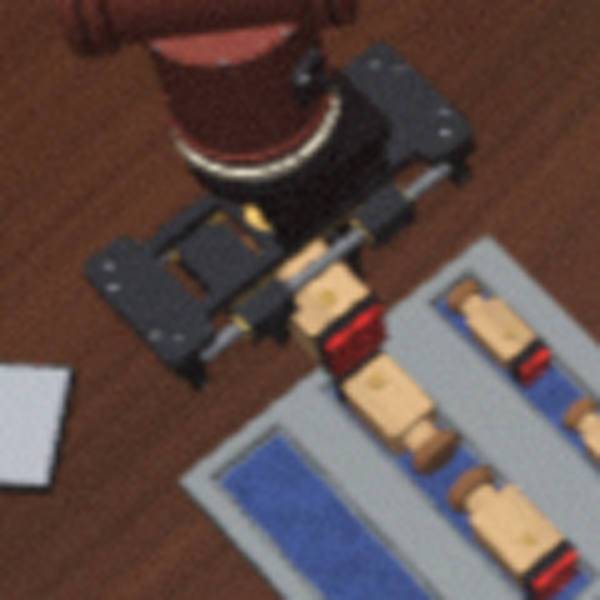

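The nose is over the medium stamp's near end (345,360), in line. Press down in small steps, backing off in x as it pivots.

carry_out --plan '[[[-1,0,10,0,0],[-1,0,16,0,0],[-1,0,19,0,0],[-1,0,20.5,0,0],[-2,0,22,0,0],[-3,0,24,0,0],[-4,0,26,0,0],[-4,0,26,0,0]]]'

```text
time_s: 29.75
tool_pos: [0.4398, -0.2644, 0.002]
orientation: [0.0, 0.999, -0.038, 0.001]
wrist_force: [-1.3, 2.9, 7.3]
grip_width: 0.0374
```

```bash
python3 -c "
from h import *
b=cam('scene');st();save('p18.png',cv2.resize(b['img'][250:370,160:280],(600,600),interpolation=2))"
```

```text
t 29.8 tcp [ 0.4397 -0.2643  0.002 ] psi -4.38 zaxis [ 0.001 -0.    -1.   ] F [-2.   2.8  6.7] w 0.0376 q [-0.7   0.17  1.96  0.    1.01  0.95]
```

View pics/p18.png

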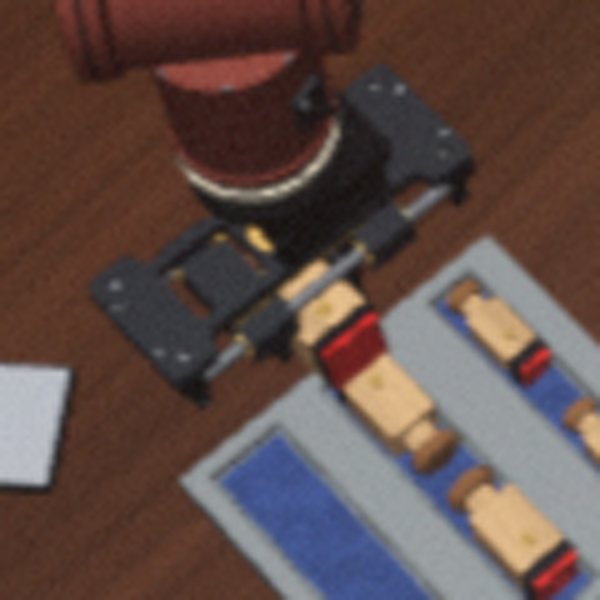

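It is pivoting at about 8 N (the red face is now more hidden) and the medium stamp hasn't moved. Continue to the full tilt.

carry_out --plan '[[[-1,0,2,0,0],[-2,0,4,0,0],[-3,0,6,0,0],[-3.5,0,8,0,0],[-4,0,10,0,0],[-4,0,11,0,0],[-4,0,11,0,0]]]'

```text
time_s: 30.5
tool_pos: [0.4366, -0.2643, -0.0086]
orientation: [0.0, 0.999, -0.038, 0.001]
wrist_force: [0.2, 3.2, 7.9]
grip_width: 0.0376
```

```bash
python3 -c "
from h import *
b=cam('scene');st();save('p19.png',cv2.resize(b['img'][250:370,160:280],(600,600),interpolation=2))"
```

```text
t 30.55 tcp [ 0.4366 -0.2643 -0.0086] psi -4.38 zaxis [ 0.003 -0.001 -1.   ] F [0.9 4.  7.9] w 0.0377 q [-0.7   0.18  1.97  0.    0.99  0.95]
```

View pics/p19.png

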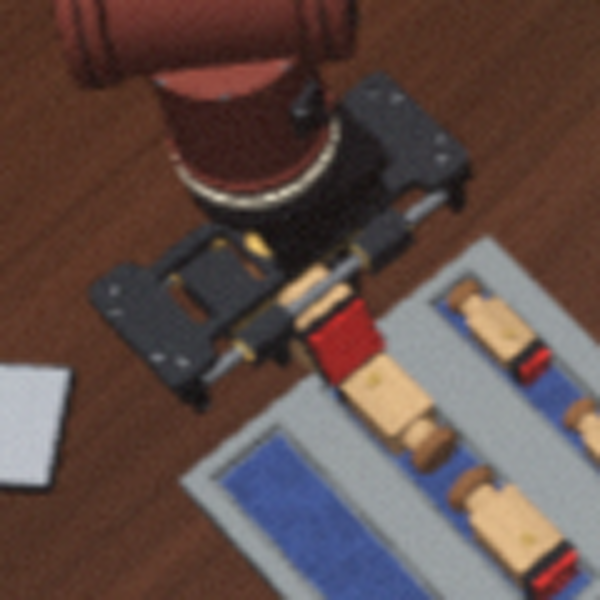

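The red face now looks well upwards. I'll raise it and measure the tilt of the red face from depth.

carry_out --plan '[[[0,0,-10,0,0],[0,0,-30,0,0],[0,0,-70,0,0],[0,0,-110,0,0],[0,0,-130,0,0],[0,0,-130,0,0],[0,0,-130,0,0],[0,0,-130,0,0]]]'

```text
time_s: 31.35
tool_pos: [0.4338, -0.2629, 0.118]
orientation: [-0.001, 0.999, -0.038, -0.001]
wrist_force: [0.5, -0.0, -1.4]
grip_width: 0.0376
```

```bash
cat >> h.py <<'E'
def face(c,o,M,pad=2):
    P=cloud(c);hsv=cv2.cvtColor(c["img"],cv2.COLOR_RGB2HSV)
    L=P-o["tool_pos"]
    red=((hsv[...,0]<8)|(hsv[...,0]>172))&(hsv[...,1]>150)&(hsv[...,2]>90)&(np.linalg.norm(L,axis=-1)<.13)
    m=red.astype(np.uint8); k,l,s_,ce=cv2.connectedComponentsWithStats(m); i=1+s_[1:,4].argmax()
    full=l==i; core=cv2.erode(full.astype(np.uint8),np.ones((3,3)))>0
    p=P[core]
    for _ in range(3):
        mm=p.mean(0);V=np.linalg.svd(p-mm)[2];n=V[2]*np.sign(V[2][0]);p=p[abs((p-mm)@n)<.005]
    print("face px",ce[i].round(1),full.sum(),"mean",mm.round(4),"n",n.round(3),"pitch",np.degrees(np.arcsin(n[2])).round(1),"yaw",np.degrees(np.arctan2(n[1],n[0])).round(1))
    # corners ray-cast onto the plane
    q=cv2.boxPoints(cv2.minAreaRect(np.argwhere(full)[:,::-1].astype(np.float32)))
    h=cv2.findContours(full.astype(np.uint8),0,2)[0][0]
    return mm,n,full
E
python3 -c "
from h import *
b=cam('scene');b=cam('scene');o,M,p=st();face(b,o,M);save('p20.png',cv2.resize(b['img'][210:330,150:270],(600,600),interpolation=2))
P=cloud(b)
"
```

```text
t 31.45 tcp [ 0.4338 -0.2629  0.1179] psi -4.37 zaxis [-0.003  0.002 -1.   ] F [ 0.9 -0.6 -1.4] w 0.0378 q [-0.7  -0.    1.89 -0.    1.25  0.95]
face px [222.1 293.9] 169 mean [ 0.4697 -0.2674  0.1894] n [ 0.944 -0.056  0.325] pitch 18.9 yaw -3.4
```

View pics/p20.png

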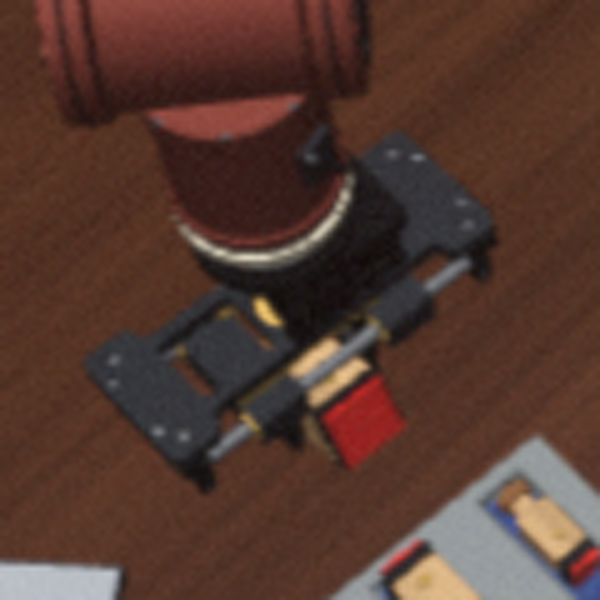

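```bash
cat > quad.py <<'E'
from h import *
def quad(c,o,psi,ex=(0,0)):
    P=cloud(c);S=8;L=np.linalg.norm(P-o["tool_pos"],axis=-1)<.14
    u0,v0=(proj(c,o["tool_pos"])-45).astype(int)
    u0=max(u0,0);v0=max(v0,0)
    im=cv2.resize(c["img"][v0:v0+90,u0:u0+90],None,fx=S,fy=S,interpolation=2)
    rg=im[...,0].astype(int)-np.maximum(im[...,1],im[...,2]); 
    m=(rg>70).astype(np.uint8)*cv2.resize(L[v0:v0+90,u0:u0+90].astype(np.uint8),None,fx=S,fy=S,interpolation=0)
    k,l,s,ce=cv2.connectedComponentsWithStats(m); i=1+s[1:,4].argmax()
    h=cv2.convexHull(cv2.findContours((l==i).astype(np.uint8),0,2)[0][0])
    e=.01
    while True:
        a=cv2.approxPolyDP(h,e*cv2.arcLength(h,True),True)
        if len(a)<=4: break
        e+=.005
    a=a[:,0,:].astype(float)/S+[u0,v0]-.5+.5/S
    return a,im,m
def sidetable(c,ctr,psi):
    y=np.array([-np.sin(psi),np.cos(psi),0])
    for th in range(10,46,5):
        t=np.radians(th);dn=np.array([np.sin(t)*np.cos(psi),np.sin(t)*np.sin(psi),-np.cos(t)])
        w=proj(c,ctr+.017*y)-proj(c,ctr-.017*y); s=proj(c,ctr+.017*dn)-proj(c,ctr-.017*dn)
        print(th,"side",s.round(2),"ang",np.degrees(np.arctan2(s[1],s[0])).round(1),"len/w",(np.linalg.norm(s)/np.linalg.norm(w)).round(3),"w",w.round(2))
E
python3 -c "
from quad import *
b=cam('scene');o,M,p=st();a,im,m=quad(b,o,p);print(a.round(2).tolist(),len(a))
for i in range(len(a)):
  d=a[(i+1)%len(a)]-a[i];print(d.round(2),np.degrees(np.arctan2(d[1],d[0])).round(1),np.linalg.norm(d).round(2))
sidetable(b,np.array([.4697,-.2674,.187]),np.radians(-4.4))
"
```

```text
t 31.5 tcp [ 0.434  -0.263   0.1182] psi -4.37 zaxis [-0.002  0.002 -1.   ] F [ 0.4  0.3 -0.8] w 0.0378 q [-0.7  -0.    1.89 -0.    1.25  0.95]
[[225.19, 284.81], [230.31, 294.56], [219.56, 302.69], [214.31, 292.94]] 4
[5.12 9.75] 62.3 11.01
[-10.75   8.12] 142.9 13.48
[-5.25 -9.75] -118.3 11.07
[10.88 -8.12] -36.8 13.58
10 side [3.33 8.15] ang 67.8 len/w 0.633 w [10.99 -8.5 ]
15 side [4.04 8.78] ang 65.3 len/w 0.696 w [10.99 -8.5 ]
20 side [4.72 9.35] ang 63.2 len/w 0.754 w [10.99 -8.5 ]
25 side [5.36 9.85] ang 61.4 len/w 0.807 w [10.99 -8.5 ]
30 side [ 5.97 10.28] ang 59.9 len/w 0.855 w [10.99 -8.5 ]
35 side [ 6.52 10.62] ang 58.4 len/w 0.897 w [10.99 -8.5 ]
40 side [ 7.03 10.89] ang 57.1 len/w 0.933 w [10.99 -8.5 ]
45 side [ 7.49 11.07] ang 55.9 len/w 0.962 w [10.99 -8.5 ]
```

The tilt is about 24° from image edge direction and aspect (19° by the noisy depth fit), and the head wants about 33°. I'll press again at the same spot, 5–6 mm deeper.

```bash
python3 -c "
from h import *
to(.4366,-.2643,-.002,-4.4)"
```

```text
t 31.5 tcp [ 0.434  -0.263   0.1182] psi -4.37 zaxis [-0.002  0.002 -1.   ] F [ 0.4  0.3 -0.8] w 0.0378 q [-0.7  -0.    1.89 -0.    1.25  0.95]
shift [  3.    1.3 120.2] turn 0.001
```

carry_out --plan '[[[2,1.3,40,0,0],[2,1.3,80,0,0],[2,1.3,105,0,0],[2,1.3,114,0,0],[2,1.3,120,0,0],[2,1.3,125,0,0],[1.5,1.3,128,0,0],[1,1.3,130,0,0],[0.5,1.3,132,0,0],[0.5,1.3,132,0,0]]]'

```text
time_s: 32.5
tool_pos: [0.4371, -0.2661, -0.0099]
orientation: [0.001, 0.999, -0.038, 0.002]
wrist_force: [-1.4, 2.3, 6.6]
grip_width: 0.0378
```

```bash
python3 -c "
from h import *
b=cam('scene');st();save('p21.png',cv2.resize(b['img'][250:370,160:280],(600,600),interpolation=2))"
```

```text
t 32.55 tcp [ 0.4371 -0.2661 -0.0099] psi -4.36 zaxis [ 0.003 -0.002 -1.   ] F [-0.6  1.3  6.7] w 0.0379 q [-0.7   0.18  1.97  0.    0.99  0.95]
```

View pics/p21.png

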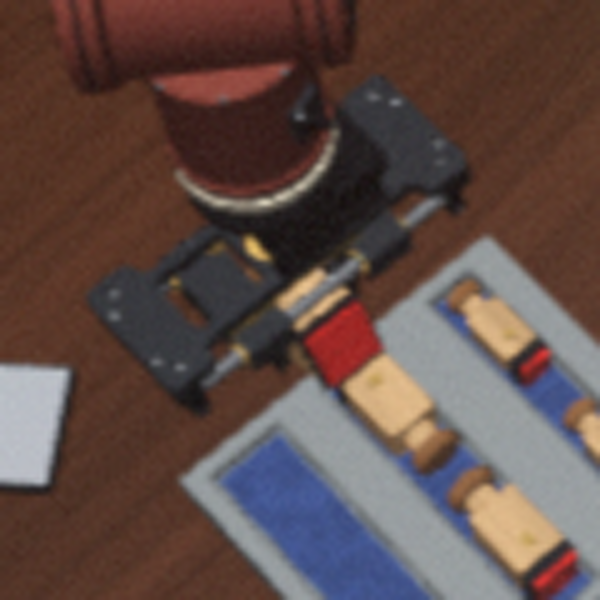

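carry_out --plan '[[[-0.5,-0.5,2,0,0],[-1,-0.5,3.5,0,0],[-1.5,-0.5,5,0,0],[-1.5,-0.5,6,0,0],[-1.5,-0.5,6,0,0],[-1.5,-0.5,6,0,0]]]'

```text
time_s: 33.15
tool_pos: [0.4366, -0.2662, -0.0149]
orientation: [0.001, 0.999, -0.038, 0.003]
wrist_force: [-1.2, 1.2, 10.6]
grip_width: 0.0376
```

carry_out --plan '[[[0,0,-10,0,0],[0,0,-30,0,0],[0,0,-70,0,0],[0,0,-110,0,0],[0,0,-150,0,0],[0,0,-150,0,0],[0,0,-150,0,0],[0,0,-150,0,0]]]'

```text
time_s: 33.95
tool_pos: [0.4331, -0.2638, 0.1308]
orientation: [-0.001, 0.999, -0.038, -0.001]
wrist_force: [-0.2, 0.1, -1.4]
grip_width: 0.0378
```

```bash
python3 -c "
from quad import *
b=cam('scene');b=cam('scene');o,M,p=st();mm,n,_=face(b,o,M);a,im,m=quad(b,o,p);print(a.round(2).tolist(),len(a))
for i in range(len(a)):
  d=a[(i+1)%len(a)]-a[i];print(d.round(2),np.degrees(np.arctan2(d[1],d[0])).round(1),np.linalg.norm(d).round(2))
sidetable(b,mm,np.radians(-4.4))
save('p22.png',cv2.resize(b['img'][190:310,140:260],(600,600),interpolation=2))
"
```

```text
t 34.05 tcp [ 0.4328 -0.2636  0.1301] psi -4.37 zaxis [-0.003  0.002 -1.   ] F [-1.   0.2 -1. ] w 0.0382 q [-0.7  -0.01  1.88 -0.    1.28  0.94]
face px [219.8 289.3] 185 mean [ 0.4661 -0.2682  0.2093] n [ 0.901 -0.027  0.432] pitch 25.6 yaw -1.7
[[222.69, 280.31], [228.44, 291.31], [217.44, 298.56], [211.19, 288.19]] 4
[ 5.75 11.  ] 62.4 12.41
[-11.     7.25] 146.6 13.17
[ -6.25 -10.38] -121.1 12.11
[11.5  -7.88] -34.4 13.94
10 side [3.41 8.33] ang 67.7 len/w 0.641 w [11.14 -8.56]
15 side [4.13 8.97] ang 65.3 len/w 0.703 w [11.14 -8.56]
20 side [4.81 9.54] ang 63.2 len/w 0.761 w [11.14 -8.56]
25 side [ 5.46 10.04] ang 61.5 len/w 0.814 w [11.14 -8.56]
30 side [ 6.07 10.46] ang 59.9 len/w 0.861 w [11.14 -8.56]
35 side [ 6.63 10.8 ] ang 58.5 len/w 0.902 w [11.14 -8.56]
40 side [ 7.14 11.06] ang 57.2 len/w 0.937 w [11.14 -8.56]
45 side [ 7.6  11.24] ang 55.9 len/w 0.965 w [11.14 -8.56]
```

View pics/p22.png

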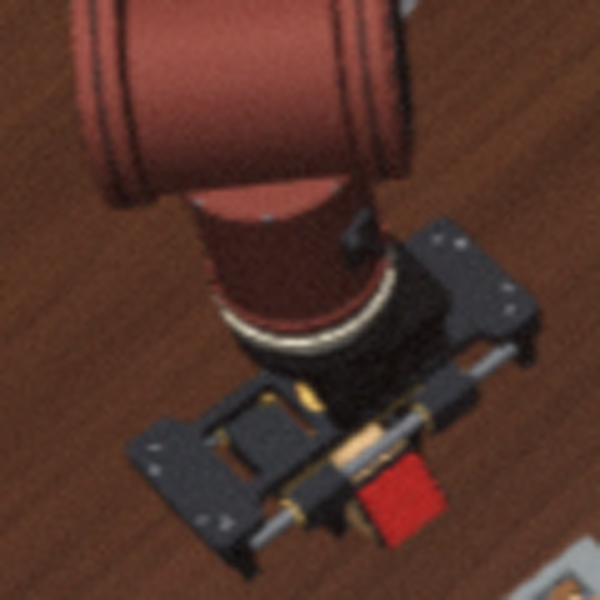

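Three cues give 26–35°, so about 30°, close to the head's. I'll cross-check the head's pitch from its image edges and compute the approach.

```bash
python3 -c "
from h import *
import pickle
c0=np.array([.741,-.112,.2985])
for n in('scene','top'):
  c=pickle.load(open(n+'0.pkl','rb'))
  for th in(20,25,30,35,40):
    t=np.radians(th);ps=np.radians(1.8);x=np.array([np.cos(t)*np.cos(ps),np.cos(t)*np.sin(ps),np.sin(t)]);y=np.array([-np.sin(ps),np.cos(ps),0])
    a=proj(c,c0+.031*x)-proj(c,c0-.031*x);b=proj(c,c0+.027*y)-proj(c,c0-.027*y)
    print(n,th,'x-edge',a.round(1),np.degrees(np.arctan2(a[1],a[0])).round(1),'len',np.linalg.norm(a).round(1),'y-edge',b.round(1))
to(.53,-.1165,.14,1.8)
c=pickle.load(open('scene0.pkl','rb'));save('h1.png',cv2.resize(c['img'][280:325,330:390],(800,600),interpolation=2))
c=pickle.load(open('top0.pkl','rb'));save('h2.png',cv2.resize(c['img'][120:165,360:420],(800,600),interpolation=2))
"
```

```text
scene 20 x-edge [21.  10.5] 26.6 len 23.4 y-edge [ 15.2 -16.4]
scene 25 x-edge [20.3  8.9] 23.6 len 22.2 y-edge [ 15.2 -16.4]
scene 30 x-edge [19.6  7.2] 20.3 len 20.8 y-edge [ 15.2 -16.4]
scene 35 x-edge [18.6  5.5] 16.4 len 19.4 y-edge [ 15.2 -16.4]
scene 40 x-edge [17.6  3.7] 12.0 len 17.9 y-edge [ 15.2 -16.4]
top 20 x-edge [  0.6 -26.6] -88.8 len 26.6 y-edge [-22.9  -0.1]
top 25 x-edge [  0.8 -26.3] -88.2 len 26.3 y-edge [-22.9  -0.1]
top 30 x-edge [  1.  -25.9] -87.7 len 25.9 y-edge [-22.9  -0.1]
top 35 x-edge [  1.3 -25.3] -87.1 len 25.3 y-edge [-22.9  -0.1]
top 40 x-edge [  1.5 -24.4] -86.5 len 24.5 y-edge [-22.9  -0.1]
t 34.05 tcp [ 0.4328 -0.2636  0.1301] psi -4.37 zaxis [-0.003  0.002 -1.   ] F [-1.   0.2 -1. ] w 0.0382 q [-0.7  -0.01  1.88 -0.    1.28  0.94]
shift [  85.7 -154.1   -9.8] turn -0.108
```

View pics/h1.png

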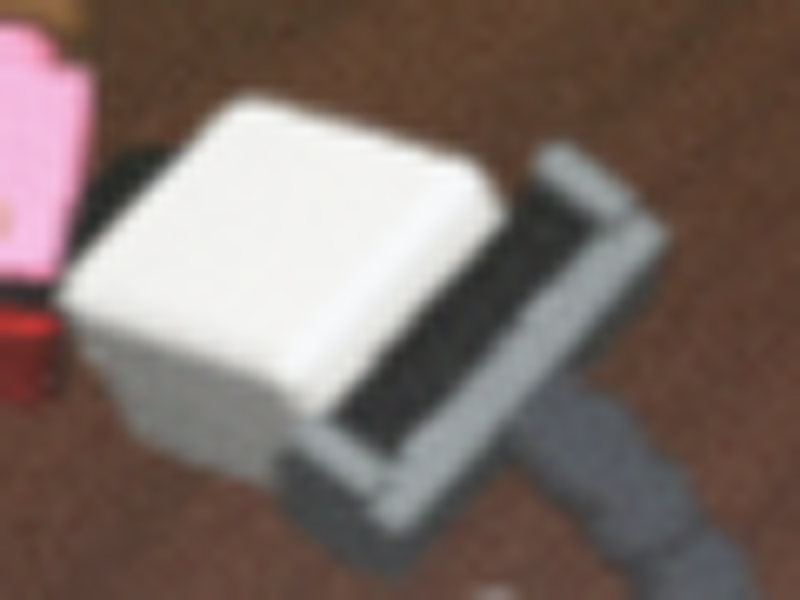

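View pics/h2.png

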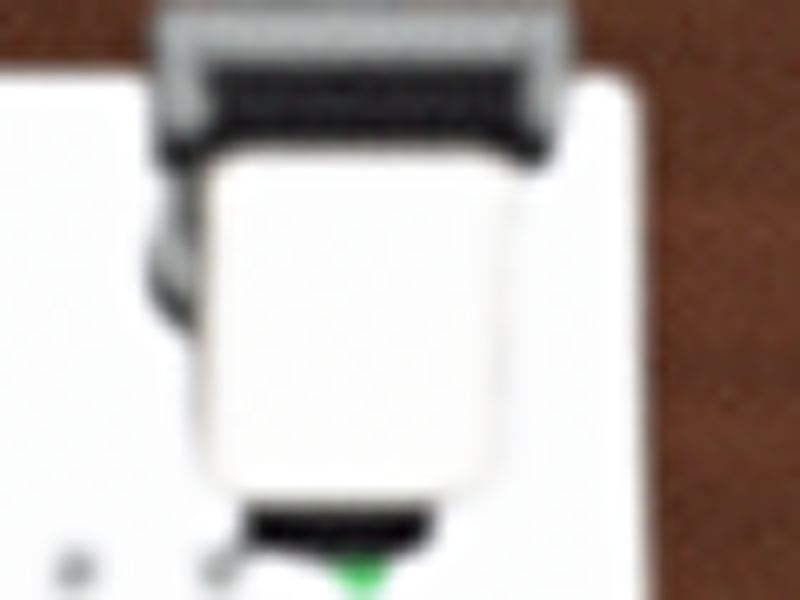

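The head's edge slopes in the scene view average about 19°, which gives a pitch of about 32–33°, and its yaw is about 1.5–2°. That agrees with the plane fits. Move towards the focus, staying on the robot side of the head.

carry_out --plan '[[[40,-77,-10,-0.05,0],[40,-77,-10,-0.05,0],[86,-154,-10,-0.108,0],[86,-154,-10,-0.108,0],[86,-154,-10,-0.108,0],[86,-154,-10,-0.108,0],[86,-154,-10,-0.108,0],[86,-154,-10,-0.108,0],[86,-154,-10,-0.108,0],[86,-154,-10,-0.108,0]]]'

```text
time_s: 35.05
tool_pos: [0.5312, -0.1183, 0.142]
orientation: [0.0, 1.0, 0.015, 0.0]
wrist_force: [-1.1, -0.7, -0.3]
grip_width: 0.0376
```

```bash
python3 -c "
from quad import *
b=cam('scene');b=cam('scene');o,M,p=st();mm,n,_=face(b,o,M)
to(.597,-.1165,.124,1.8)
save('p23.png',cv2.resize(b['img'][220:370,270:420],(600,600),interpolation=2))
"
```

```text
t 35.15 tcp [ 0.5313 -0.1181  0.1421] psi 1.77 zaxis [ 0. -0. -1.] F [ 0.4 -0.  -1.3] w 0.0379 q [-0.36  0.06  1.78 -0.    1.3   1.18]
face px [292. 271.] 160 mean [ 0.5642 -0.1193  0.2205] n [0.898 0.047 0.437] pitch 25.9 yaw 3.0
t 35.15 tcp [ 0.5313 -0.1181  0.1421] psi 1.77 zaxis [ 0. -0. -1.] F [ 0.4 -0.  -1.3] w 0.0379 q [-0.36  0.06  1.78 -0.    1.3   1.18]
shift [65.7  0.4 18.1] turn -0.001
```

View pics/p23.png

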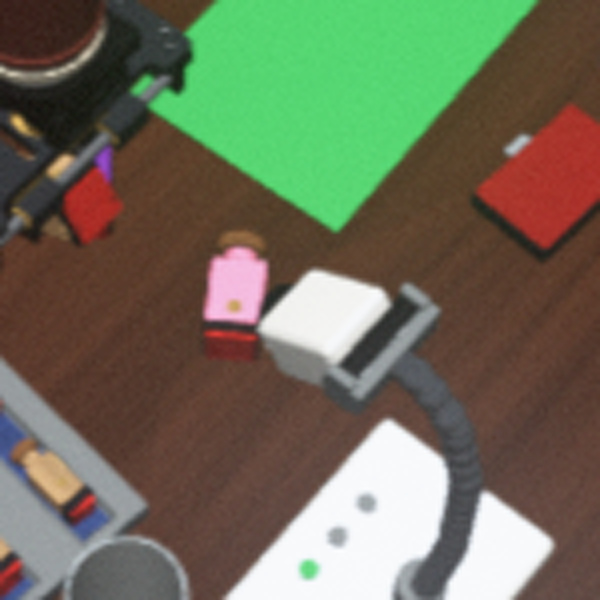

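```bash
python3 -c "
from quad import *
ns=[];R1=[]
for k in range(6):
  b=cam('scene');o,M,p=st() if k==0 else (o,M,p);mm,n,f=face(b,o,M);ns.append(n)
  a,im,m=quad(b,o,p)
  d=[a[(i+1)%4]-a[i] for i in range(4)]
  d=[x if True else x for x in d]
  w=[x*np.sign(x[0]) for x in d if x[0]*x[1]<0]; s=[x*np.sign(x[1]) for x in d if x[0]*x[1]>0]
  w=np.mean(w,0);s=np.mean(s,0);R1.append([*w,*s])
n=np.mean(ns,0);n/=np.linalg.norm(n);print('avg pitch',np.degrees(np.arcsin(n[2])),'std',np.degrees(np.std([x[2] for x in ns])))
r=np.mean(R1,0);print(r.round(2),'ang',np.degrees(np.arctan2(r[3],r[2])),'ratio',np.hypot(*r[2:])/np.hypot(*r[:2]))
sidetable(b,mm,np.radians(1.8))
"
```

```text
t 35.2 tcp [ 0.5314 -0.1179  0.1421] psi 1.78 zaxis [ 0. -0. -1.] F [ 0.4  0.6 -1.4] w 0.0376 q [-0.36  0.06  1.78  0.    1.3   1.18]
face px [292.  270.9] 159 mean [ 0.5642 -0.1192  0.2198] n [0.907 0.041 0.42 ] pitch 24.8 yaw 2.6
face px [292.1 271. ] 156 mean [ 0.5646 -0.1189  0.2201] n [0.879 0.096 0.467] pitch 27.8 yaw 6.2
face px [292.1 270.8] 158 mean [ 0.5634 -0.1183  0.2211] n [0.88  0.077 0.468] pitch 27.9 yaw 5.0
face px [292.1 270.9] 156 mean [ 0.5645 -0.1188  0.2198] n [0.907 0.069 0.415] pitch 24.5 yaw 4.4
face px [292.1 270.8] 158 mean [ 0.5651 -0.1196  0.2198] n [0.877 0.103 0.469] pitch 27.9 yaw 6.7
face px [292.2 270.7] 159 mean [ 0.5642 -0.1182  0.2207] n [0.863 0.15  0.482] pitch 28.8 yaw 9.9
avg pitch 26.9910406573357 std 1.4824180462405545
[ 8.02 -8.02  5.58 10.75] ang 62.55354482633988 ratio 1.0679084243351884
10 side [2.31 8.4 ] ang 74.7 len/w 0.666 w [ 9.31 -9.2 ]
15 side [3.19 8.93] ang 70.4 len/w 0.725 w [ 9.31 -9.2 ]
20 side [4.05 9.4 ] ang 66.7 len/w 0.781 w [ 9.31 -9.2 ]
25 side [4.87 9.79] ang 63.5 len/w 0.835 w [ 9.31 -9.2 ]
30 side [ 5.66 10.1 ] ang 60.7 len/w 0.885 w [ 9.31 -9.2 ]
35 side [ 6.41 10.34] ang 58.2 len/w 0.929 w [ 9.31 -9.2 ]
40 side [ 7.11 10.5 ] ang 55.9 len/w 0.969 w [ 9.31 -9.2 ]
45 side [ 7.75 10.58] ang 53.8 len/w 1.002 w [ 9.31 -9.2 ]
```

Better averages: stamp pitch about 27° (depth mean 27.0, edge direction 26.7) against about 33° for the head. That's inside 12°, but there's ample time, so I'll go back for one more small press of about 5°, with the axis 5 mm nearer so the knob stays clear of the desk.

```bash
python3 -c "
from h import *
to(.4415,-.2660,.03,-4.4)"
```

```text
t 35.45 tcp [ 0.5314 -0.1176  0.142 ] psi 1.82 zaxis [ 0. -0. -1.] F [ 0.6 -0.2 -1.6] w 0.0377 q [-0.36  0.06  1.78 -0.    1.3   1.18]
shift [-94.6 145.5 112. ] turn 0.109
```

carry_out --plan '[[[-40,60,0,0.05,0],[-95,145,0,0.109,0],[-95,145,0,0.109,0],[-95,145,0,0.109,0],[-95,145,0,0.109,0],[-95,145,40,0.109,0],[-95,145,80,0.109,0],[-95,145,112,0.109,0],[-95,145,112,0.109,0],[-95,145,112,0.109,0]]]'

```text
time_s: 36.45
tool_pos: [0.4414, -0.2647, 0.0301]
orientation: [-0.0, 0.999, -0.038, -0.0]
wrist_force: [0.7, 0.2, -0.2]
grip_width: 0.0377
```

```bash
python3 -c "
from h import *
b=cam('scene');b=cam('scene');to(.4415,-.2660,-.0148,-4.4)
save('p24.png',cv2.resize(b['img'][250:370,160:280],(600,600),interpolation=2))"
```

```text
t 36.55 tcp [ 0.4429 -0.2663  0.0322] psi -4.39 zaxis [ 0.003 -0.002 -1.   ] F [-0.4 -0.7 -0.4] w 0.0379 q [-0.69  0.13  1.94  0.    1.07  0.95]
shift [-1.6 -0.3 47. ] turn 0.0
```

View pics/p24.png

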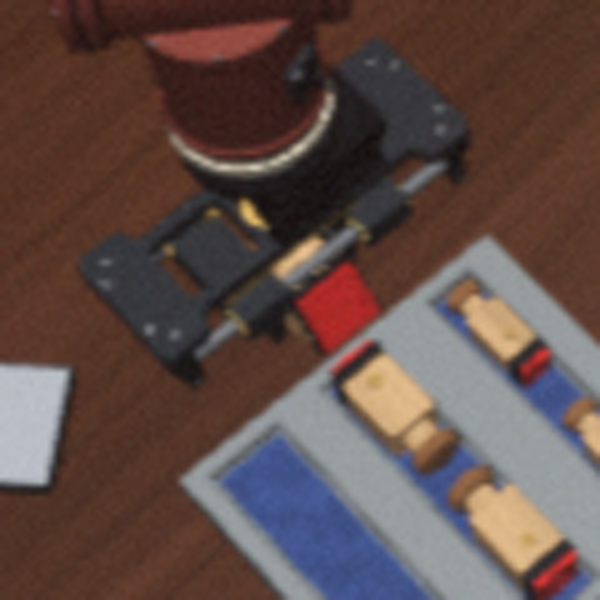

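carry_out --plan '[[[-1.5,0,20,0,0],[-1.5,0,33,0,0],[-1.5,0,40,0,0],[-1.5,0,43,0,0],[-1.5,0,45,0,0],[-1.5,0,47,0,0],[-2,0,48,0,0],[-2,0,48,0,0],[-2,0,48,0,0]]]'

```text
time_s: 37.45
tool_pos: [0.44, -0.2655, -0.0158]
orientation: [0.0, 0.999, -0.038, 0.001]
wrist_force: [-5.3, 5.8, 12.1]
grip_width: 0.0378
```

```bash
python3 -c "
from h import *
b=cam('scene');st()
save('p25.png',cv2.resize(b['img'][250:370,160:280],(600,600),interpolation=2))"
```

```text
t 37.5 tcp [ 0.4401 -0.2655 -0.0158] psi -4.4 zaxis [ 0.001 -0.    -1.   ] F [-4.8  5.4 12.6] w 0.0378 q [-0.7   0.2   1.96  0.    0.98  0.95]
```

View pics/p25.png

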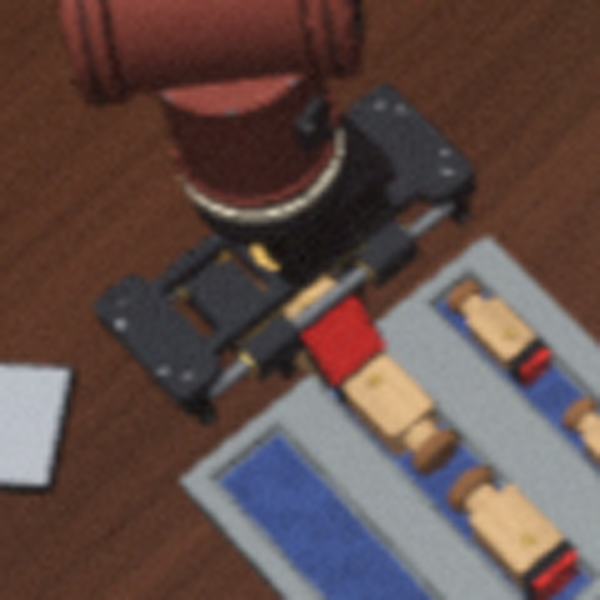

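Pressed at about 12 N with the medium stamp still in place. Raise and go to the pre-focus pose for measuring.

carry_out --plan '[[[0,0,-10,0,0],[0,0,-30,0,0],[0,0,-70,0,0],[0,0,-110,0,0],[5,-10,-158,0,0],[5,-10,-158,0,0],[80,-154,-158,-0.108,0],[80,-154,-158,-0.108,0],[80,-154,-158,-0.108,0],[80,-154,-158,-0.108,0]]]'

```text
time_s: 38.5
tool_pos: [0.5326, -0.114, 0.1402]
orientation: [-0.001, 1.0, 0.017, 0.001]
wrist_force: [-0.9, -0.3, -1.5]
grip_width: 0.0378
```

carry_out --plan '[[[0,0,0,0,0],[0,0,0,0,0],[0,0,0,0,0]]]'

```text
time_s: 38.8
tool_pos: [0.5301, -0.1193, 0.1398]
orientation: [0.0, 1.0, 0.015, -0.0]
wrist_force: [-0.3, -0.2, -1.3]
grip_width: 0.0376
```

```bash
python3 -c "
from quad import *
ns=[];A=[];ms=[]
o,M,p=st()
for k in range(6):
  b=cam('scene');mm,n,f=face(b,o,M);ns.append(n);ms.append(mm)
  a,im,m=quad(b,o,p)
  d=[a[(i+1)%4]-a[i] for i in range(4)]
  s=np.mean([x*np.sign(x[1]) for x in d if x[0]*x[1]>0],0);A.append(s)
n=np.mean(ns,0);n/=np.linalg.norm(n);print('avg pitch',np.degrees(np.arcsin(n[2])),'yaw',np.degrees(np.arctan2(n[1],n[0])))
s=np.mean(A,0);print('ang',np.degrees(np.arctan2(s[1],s[0])),s)
o,M,p=st();sidetable(b,mm,np.radians(p))
f=np.mean(ms,0)-o['tool_pos'];print('face-tcp',f, 'tool',M.T@f)
save('p26.png',cv2.resize(b['img'][220:370,250:400],(600,600),interpolation=2))
" | grep -v px
```

```text
t 38.8 tcp [ 0.5301 -0.1193  0.1398] psi 1.68 zaxis [-0. -0. -1.] F [-0.3 -0.2 -1.3] w 0.0376 q [-0.37  0.06  1.79 -0.    1.29  1.18]
avg pitch 31.676973277358652 yaw 5.34452137883491
ang 63.76677395185884 [ 5.33333333 10.82291667]
t 39.1 tcp [ 0.5305 -0.1186  0.14  ] psi 1.7 zaxis [ 0. -0. -1.] F [ 0.1 -0.5 -2. ] w 0.0377 q [-0.37  0.06  1.79 -0.    1.29  1.18]
10 side [2.32 8.41] ang 74.6 len/w 0.666 w [ 9.34 -9.18]
15 side [3.2  8.94] ang 70.3 len/w 0.725 w [ 9.34 -9.18]
20 side [4.06 9.4 ] ang 66.7 len/w 0.782 w [ 9.34 -9.18]
25 side [4.88 9.8 ] ang 63.5 len/w 0.836 w [ 9.34 -9.18]
30 side [ 5.67 10.11] ang 60.7 len/w 0.885 w [ 9.34 -9.18]
35 side [ 6.41 10.35] ang 58.2 len/w 0.93 w [ 9.34 -9.18]
40 side [ 7.11 10.51] ang 55.9 len/w 0.969 w [ 9.34 -9.18]
45 side [ 7.75 10.59] ang 53.8 len/w 1.002 w [ 9.34 -9.18]
face-tcp [ 0.0311645  -0.00128562  0.08032908] tool [ 0.03111556  0.00221227 -0.08032787]
```

View pics/p26.png

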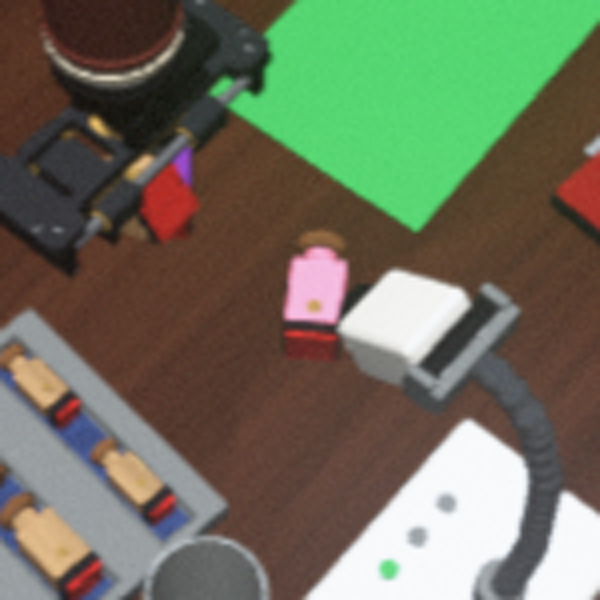

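The same-camera depth fit now gives a face pitch of 31.7°, against 32.3° for the head. Approach the focus slowly: 69 mm forward and 17 mm down.

carry_out --plan '[[[10,0,3,0,0],[22,0,6,0,0],[34,0,9,0,0],[46,-0.5,12,0,0],[56,-0.5,15,0,0],[63,-0.5,17,0,0],[67,-0.5,17,0,0],[69,-0.5,17,0,0],[69,-0.5,17,0,0],[69,-0.5,17,0,0]]]'

```text
time_s: 40.1
tool_pos: [0.5996, -0.1154, 0.1231]
orientation: [0.0, 1.0, 0.015, 0.0]
wrist_force: [-0.0, 1.1, -1.4]
grip_width: 0.0381
```

```bash
python3 -c "
from quad import *
ns=[];ms=[]
for k in range(6):
  b=cam('scene');o,M,p=st() if k in(0,5) else (o,M,p);mm,n,f=face(b,o,M);ns.append(n);ms.append(mm)
n=np.mean(ns,0);n/=np.linalg.norm(n);m=np.mean(ms,0);print('avg pitch',np.degrees(np.arcsin(n[2])),'yaw',np.degrees(np.arctan2(n[1],n[0])),'face',m)
# head again, scene
P=cloud(b);hsv=cv2.cvtColor(b['img'],cv2.COLOR_RGB2HSV)
hd=(P[...,2]>.225)&(P[...,2]<.4)&(P[...,0]>.68)&(P[...,0]<.9)&(P[...,1]>-.25)&(P[...,1]<.05)
w=cv2.erode((hd&(hsv[...,2]>218)&(hsv[...,1]<30)).astype(np.uint8),np.ones((3,3)))>0
q=P[w];c=q.mean(0)
for _ in range(4):
  c=q.mean(0);V=np.linalg.svd(q-c)[2];hn=V[2]*np.sign(V[2][2]);q=q[abs((q-c)@hn)<.004]
print('head',c.round(4),hn.round(3))
x=np.array([.838,.026,.545]);nn=np.array([-.545,-.017,.838])
for nm,cc in(('avg',np.array([.741,-.112,.2985])),('scene',c)):
  lens=cc-.044*x-.02*nn;foc=lens-.1*x;print(nm,'lens',lens.round(4),'focus',foc.round(4),'face-focus mm',((m-foc)*1000).round(1),'face->lens',np.linalg.norm(lens-m).round(4))
save('p27.png',cv2.resize(b['img'][210:360,270:420],(600,600),interpolation=2))
t=cam('top');save('p28.png',cv2.resize(t['img'][100:300,300:500],(600,600),interpolation=2))
" | grep -v px
```

```text
t 40.15 tcp [ 0.5995 -0.1154  0.1231] psi 1.76 zaxis [ 0. -0. -1.] F [ 0.8  0.5 -1.8] w 0.0376 q [-0.32  0.23  1.63 -0.    1.28  1.22]
t 40.4 tcp [ 0.5996 -0.1154  0.1231] psi 1.76 zaxis [ 0. -0. -1.] F [ 0.5 -0.2 -0.7] w 0.0381 q [-0.32  0.23  1.63 -0.    1.28  1.22]
avg pitch 29.242845178927425 yaw 4.397559645218067 face [ 0.63130682 -0.11627756  0.20278669]
head [ 0.7424 -0.1137  0.2997] [-0.53  -0.011  0.848]
avg lens [ 0.715  -0.1128  0.2578] focus [ 0.6312 -0.1154  0.2033] face-focus mm [ 0.1 -0.9 -0.5] face->lens 0.1002
scene lens [ 0.7164 -0.1146  0.259 ] focus [ 0.6326 -0.1172  0.2045] face-focus mm [-1.3  0.9 -1.7] face->lens 0.102
```

View pics/p27.png

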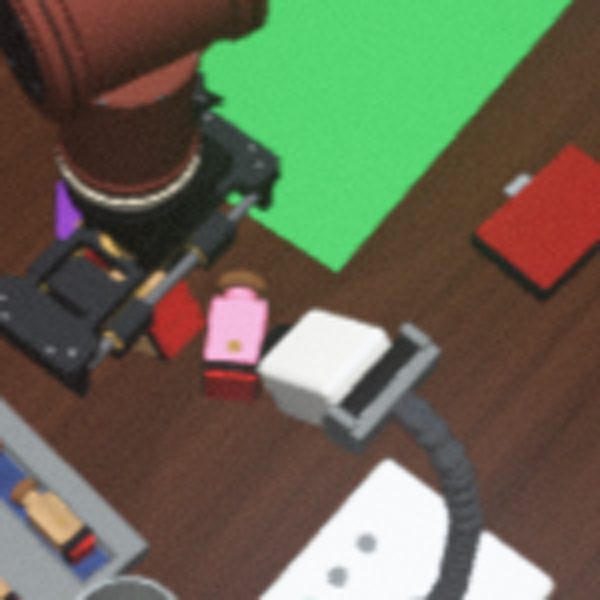

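View pics/p28.png

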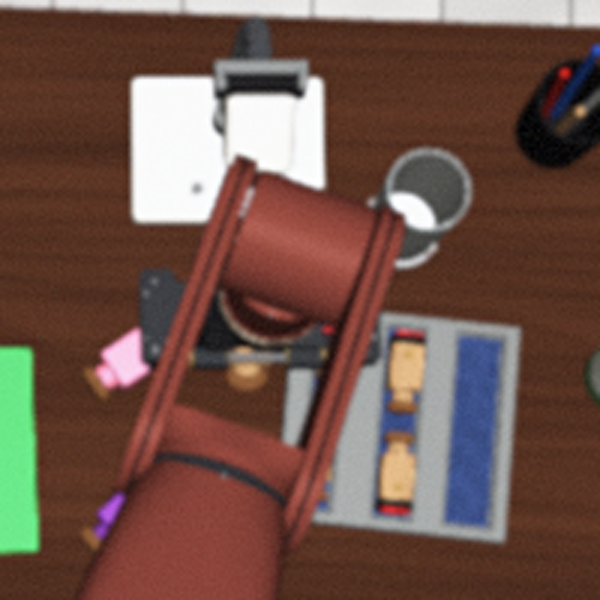

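The face is within about 2 mm of the focus estimate and 100–102 mm from the lens. Nothing is touching: in the scene crop the face is at (175,325) and the head at (325,360). One last check on the tray stamps and stillness, then hand in.

```bash
python3 -c "
from h import *
b=cam('scene');t=cam('top');st()
c=np.array([.553,-.2715]);an=np.radians(-4.4);ex=np.array([np.cos(an),np.sin(an)]);ey=np.array([-ex[1],ex[0]])
for nm,k in(('scene',b),('top',t)):
 P=cloud(k);L=np.stack([(P[...,:2]-c)@ex,(P[...,:2]-c)@ey],-1)
 for n,y0,h in(('small',.07,.022),('med',0,.03)):
  for s in(-1,1):
   m=(abs(L[...,1]-y0)<.03)&(L[...,0]*s>0)&(abs(L[...,0])<.1)&(P[...,2]>.011+h-.004)&(P[...,2]<.011+h+.01)
   if m.sum()>40: q=L[m]; print(nm,n,'near' if s<0 else 'filed',m.sum(),[np.round(v,1) for v in cv2.minAreaRect((q*1000).astype(np.float32))],'z',np.median(P[m][:,2]).round(4))
"
```

```text
t 40.55 tcp [ 0.5997 -0.1154  0.123 ] psi 1.76 zaxis [ 0. -0. -1.] F [-0.2 -0.7 -1.3] w 0.0377 q [-0.32  0.23  1.63 -0.    1.28  1.22]
scene small near 122 [array([-48.7,  66.9]), array([64.4, 22.1]), np.float64(5.6)] z 0.0323
scene small filed 125 [array([47.1, 72.8]), array([33.3, 61.8]), np.float64(85.2)] z 0.0324
scene med near 198 [array([-49.4,  -2.5]), array([72.1, 30.7]), np.float64(1.6)] z 0.0407
scene med filed 204 [array([45.1, -2.6]), array([72.9, 30.6]), np.float64(3.0)] z 0.0404
top med near 209 [array([-47.7,   2.5]), array([29.3, 73.9]), np.float64(89.8)] z 0.0424
top med filed 203 [array([45. ,  2.5]), array([30.5, 74.5]), np.float64(89.9)] z 0.0416
```

```bash
python3 -c "
from h import *
print(bot.sign_off());st()"
```

```text
the job is handed in; nothing more can be done
None
the job is handed in; nothing more can be done
```

The job is handed in: the small and medium stamps are in the near halves of their rows, and the large one is held still in front of the document camera, at 40.6 s of the 72 s allowed. Handing in reports no verdict, so what follows is from my own measurements.

- **Tray stamps:** Each stamp was set down until I felt 7–8 N of floor contact, then released. Afterwards their tops were at the right height (32 and 41 mm). The medium stamp read y −2.5 mm in one camera and +2.5 mm in the other, the same as the filed stamp beside it. The small one read y +67 mm; only one camera could see it at the end, and its fitted angle was a noisy 5.6° (limit 8°).
- **Tilting the large stamp:** The tool can only point down, so I pivoted the stamp nose-up in the pads by pressing its underside on the end of the placed medium stamp, with at most about 13 N. The medium stamp stayed in place.
- **Final hold:** The face is within about 2 mm of the computed focus point and 100–102 mm from the lens, with the stud up and no unexpected force.
- **Face angle:** The face pitch measured 29–32° against 32–34° for the camera head, and the yaw was 2–4° against about 2°. I estimate it is square within about 5° (limit 12°).

**What disagreed:** The reported tool position was about 38 mm below the real fingertips, so my first grasp closed on nothing, above the medium stamp. I corrected for that from the images. The camera pitch readings scattered by several degrees. I could not see the lens directly, so I worked out its position from the camera head's shape.

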